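# Load the snack tins in an even row and lock the shelf rail

### The arm

A 6-joint arm with a two-finger parallel gripper is mounted at the origin on the work surface. World frame = base frame: x ahead of the robot, y to its left, z up, the work surface at z = 0. Lengths are in mm, angles in rad, forces in N, time in s.
With the tool pointing down it reaches from about 275 to 1000 mm from the base axis. Payload 8.4 kg.
Tool frame: the origin (TCP) lies midway between the tips of the shut fingers; the grasp point (between the pads) lies 19 mm behind it; z points along the fingers, y is the line along which they close (so a half turn about z gives the same grasp; the last joint's range is limited). The gripper opens to 85 mm and grips with 20 to 120 N. Pads are 22 mm wide; open, the fingers measure 114 mm over their backs; the gripper's body (76 mm by 85 mm) begins 54 mm behind the grasp point. The pads swing forward as they close: fully open they stand 13 mm farther back than shut.
Start: joints at [1.267, 0.353, 1.633, -0, 1.155, -0.002], TCP at [185.773, 596.755, 201.781] pointing down, gripper open.
Joint ranges: [-2.63, 2.63], [-0.92, 2.1], [0.06, 2.66], [-1.3, 4.44], [0, 2.69], [-3.02, 3.02]. Speed limits (rad/s): [2.22, 2.22, 2.79, 3.14, 3.14, 3.14].

### API

Orientations are given as [roll, pitch, yaw] about the fixed x, y, z axes, in that order (R = Rz(yaw) Ry(pitch) Rx(roll)).
In Python, from rig import r, cams gives the robot as it stands. The module is installed in compiled form; this text tells all that it offers.
- The arm moves only by the tool send_rows, never from a script. Its argument "targets" is one flat list of numbers, 7 for each row, row after row: the shift along the tool's x, y, z in m, then the turn, a rotation vector about the tool's x, y, z in rad, then the opening, from -1 (shut) to 1 (fully open). In form: [tx, ty, tz, wx, wy, wz, fingers, tx, ty, tz, wx, wy, wz, fingers, ...]. A call has 1 to 12 rows; each row is the pose to reach, as a shift and turn from the pose commanded when the call began, along the tool's axes at that moment; what a row does not reach only later rows make up. A row lasts 1/12 s, in which the tool goes at most 41.7 mm and 7.16 degrees, less where a joint would pass 70% of its speed; a pose out of reach is approached as far as the arm can. A call with a gripper value outside its range is refused whole. The fingers move at their own pace and stop on an object; "grip_force" is the grip in N (left out, the last holds). Time passes only in rows, so rows that repeat a pose let the fingers close. It gives the time, the measured TCP pose, the force, the opening and the grip force at its end, in the units of the state.
- r.sense(): the state, without advancing time (a new reading comes with each control period).
- cams.grab_frame(name): name is "scene" or "top" or "wrist"; returns a dict with "color" (384x512x3 uint8, blue, green, red), "fx", "fy", "cx", "cy" (pixels), "xyz" and "attitude" of the camera in the world. Camera axes: x right, y down, z forward; pixel columns grow to the right and rows downward; lengths in mm; the calibration is good to about 2 mm. A picture is of the moment at which its call begins. There is no depth.
- r.sign_off(): hands the job in; it is judged then, once.
The state is a dict: "clock": time; "qpos": joint angles; "qvel": joint speeds; "joint_efforts": joint torques, N m; "eef_pos": TCP position; "tcp_rot": TCP orientation; "contact_force": force on the tool from outside, world axes, zero at the start; "wrist_torque": the same for the moment, N m; "opening": opening from 0.0 (shut) to 1.0 (fully open); "grasp_force": force on a finger pad.
Only numpy, scipy, OpenCV 4.12 (cv2) and the standard library are available. Lean on these libraries where they do the work, as an engineer would, in place of code of your own. Each camera call takes 0.05 s, during which the arm holds its last target. There are 200 camera calls.

### The job

Pull the black knob of the white shelf fully out until the coral rail clicks open, then stand every tin upright on the shelf in one straight, evenly spaced row: one tin centred on each grey mark, broad side facing the rail, starting at the mark beside the pale grey knob housing and leaving no empty mark between. With all tins in place, push the knob fully home so that the rail locks them in; leave the jar, bowl, stand and dispenser where they are.

Things in the scene. Friction and masses are not known exactly. Their poses are not given: they have to be found in the camera images.
- shelf: Fixed white acrylic shelf board, 135 x 500 x 12 mm (top 12 mm above the worktop). Origin on the worktop under the middle of the row (under mark3); x points from the robot's side to the back stop, y along the row, z up. Board spans x -90 to +45, y -300 to +200 mm. White back stop behind the row: front face at x = +28 mm, top at z = 32 mm.
- housing (a point): Centre of the top of the fixed pale grey knob housing at the shelf's -y end, 60 x 66 mm, 68 mm above the worktop. Axes as the shelf's.
- stop (a joint): Slide of the coral rail and its black knob (one piece): 0 m = home (locked), 0.050 m = fully out; it grows as the knob is pulled along the shelf's -x, towards the robot's side. A sprung detent holds it at either end: about 6 N frees it from an end, 1 to 2 N moves it in between, up to 9 N snaps it into an end; within 3 mm of an end the detent draws it there.
- rail (a point): Middle of the top edge of the coral rail, 28 mm above the worktop; moves with the slide. Rail 8 mm thick (x), from 14 to 28 mm above the worktop, 410 mm long (y). Its inner face is 4 mm to the +x side of this point: 56 mm clear to the back stop when home, 106 mm when out. At the knob end it rises as a plate 66 mm wide to 66 mm above the worktop.
- knob (a point): Centre of the black round knob: 40 mm diameter, 30 mm long along the shelf's x, axis 45 mm above the worktop, on a 12 mm rod with 28 mm of rod free between knob and coral plate. It moves with the slide. Axes as the shelf's. It can be gripped from above across its diameter (fingers on its +y and -y sides).
- mark1 (a point): Centre of grey rectangle mark number 1 on the shelf board's top (12 mm above the worktop), 52 x 68 mm (x by y). Mark 1 is beside the pale grey knob housing, the marks follow at 74 mm pitch towards the shelf's +y, mark 5 is the farthest. Axes as the shelf's.
- mark2 (a point): Centre of grey rectangle mark number 2 on the shelf board's top (12 mm above the worktop), 52 x 68 mm (x by y). Mark 1 is beside the pale grey knob housing, the marks follow at 74 mm pitch towards the shelf's +y, mark 5 is the farthest. Axes as the shelf's.
- mark3 (a point): Centre of grey rectangle mark number 3 on the shelf board's top (12 mm above the worktop), 52 x 68 mm (x by y). Mark 1 is beside the pale grey knob housing, the marks follow at 74 mm pitch towards the shelf's +y, mark 5 is the farthest. Axes as the shelf's.
- mark4 (a point): Centre of grey rectangle mark number 4 on the shelf board's top (12 mm above the worktop), 52 x 68 mm (x by y). Mark 1 is beside the pale grey knob housing, the marks follow at 74 mm pitch towards the shelf's +y, mark 5 is the farthest. Axes as the shelf's.
- mark5 (a point): Centre of grey rectangle mark number 5 on the shelf board's top (12 mm above the worktop), 52 x 68 mm (x by y). Mark 1 is beside the pale grey knob housing, the marks follow at 74 mm pitch towards the shelf's +y, mark 5 is the farthest. Axes as the shelf's.
- tin0: Loose blue food tin, rectangular, 50 mm (its x) by 64 mm (its y, the broad faces' width), 60 mm tall, about 130 g, metal lid on top; origin at the centre of its underside, z up. Turned half round it counts the same. May be absent.
- tin1: Loose yellow food tin, rectangular, 50 mm (its x) by 64 mm (its y, the broad faces' width), 60 mm tall, about 130 g, metal lid on top; origin at the centre of its underside, z up. Turned half round it counts the same. May be absent.
- tin2: Loose green food tin, rectangular, 50 mm (its x) by 64 mm (its y, the broad faces' width), 60 mm tall, about 130 g, metal lid on top; origin at the centre of its underside, z up. Turned half round it counts the same. May be absent.
- tin3: Loose purple food tin, rectangular, 50 mm (its x) by 64 mm (its y, the broad faces' width), 60 mm tall, about 130 g, metal lid on top; origin at the centre of its underside, z up. Turned half round it counts the same. May be absent.
- tin4: Loose orange food tin, rectangular, 50 mm (its x) by 64 mm (its y, the broad faces' width), 60 mm tall, about 130 g, metal lid on top; origin at the centre of its underside, z up. Turned half round it counts the same. May be absent.
- jar: Bystander: tall glass jar with wooden lid, 90 mm diameter, 190 mm tall; origin at the centre of its underside.
- bowl: Bystander: coral cereal bowl, 130 mm across, 55 mm tall; origin at the centre of its underside.
- stand: Bystander: folded flat steel stand, 130 x 90 x 12 mm; origin at the centre of its underside.
- dispenser: Bystander, fixed: pale grey press-button dispenser box, 110 x 100 x 150 mm; origin at the centre of its underside.
Mind the look-alikes: they are no part of the job. Leave any red look-alike of the tin1 alone. What is shaped like the tin0 but red is not meant.

How it is judged (in metres and radians):
On the way, in this order (a step that is already met when the one before it is completed fails the run):
1. the knob is pulled fully out (slide beyond 46 mm) (value of joint stop above 0.046 m), for 0.2 s.
2. with the rail out, every tin stands centred and square on a mark, from mark 1 on without a gap (value of joint stop above 0.046 m and (horizontal distance between tin0 and mark1 below 0.008 m or horizontal distance between tin0 and mark2 below 0.008 m or horizontal distance between tin0 and mark3 below 0.008 m or horizontal distance between tin0 and mark4 below 0.008 m or horizontal distance between tin0 and mark5 below 0.008 m) and angle between each of tin0, tin1, tin2, tin3, tin4's own z axis and vertical below 0.08 rad and angle between the y axis of each of tin0, tin1, tin2, tin3, tin4 and the y axis of shelf, either way round below 0.1 rad and z of each of tin0, tin1, tin2, tin3, tin4 in the frame of shelf below 0.018 m and linear speed of each of tin0, tin1, tin2, tin3, tin4 below 0.02 m/s and (horizontal distance between tin1 and mark1 below 0.008 m or horizontal distance between tin1 and mark2 below 0.008 m or horizontal distance between tin1 and mark3 below 0.008 m or horizontal distance between tin1 and mark4 below 0.008 m or horizontal distance between tin1 and mark5 below 0.008 m) and (horizontal distance between tin2 and mark1 below 0.008 m or horizontal distance between tin2 and mark2 below 0.008 m or horizontal distance between tin2 and mark3 below 0.008 m or horizontal distance between tin2 and mark4 below 0.008 m or horizontal distance between tin2 and mark5 below 0.008 m) and (horizontal distance between tin3 and mark1 below 0.008 m or horizontal distance between tin3 and mark2 below 0.008 m or horizontal distance between tin3 and mark3 below 0.008 m or horizontal distance between tin3 and mark4 below 0.008 m or horizontal distance between tin3 and mark5 below 0.008 m) and (horizontal distance between tin4 and mark1 below 0.008 m or horizontal distance between tin4 and mark2 below 0.008 m or horizontal distance between tin4 and mark3 below 0.008 m or horizontal distance between tin4 and mark4 below 0.008 m or horizontal distance between tin4 and mark5 below 0.008 m) and (not (horizontal distance between any of tin0, tin1, tin2, tin3, tin4 and mark2 below 0.008 m) or horizontal distance between any of tin0, tin1, tin2, tin3, tin4 and mark1 below 0.008 m) and (not (horizontal distance between any of tin0, tin1, tin2, tin3, tin4 and mark3 below 0.008 m) or horizontal distance between any of tin0, tin1, tin2, tin3, tin4 and mark2 below 0.008 m) and (not (horizontal distance between any of tin0, tin1, tin2, tin3, tin4 and mark4 below 0.008 m) or horizontal distance between any of tin0, tin1, tin2, tin3, tin4 and mark3 below 0.008 m) and (not (horizontal distance between any of tin0, tin1, tin2, tin3, tin4 and mark5 below 0.008 m) or horizontal distance between any of tin0, tin1, tin2, tin3, tin4 and mark4 below 0.008 m)), for 0.2 s.
3. the knob is pushed fully home (slide under 4 mm) (value of joint stop below 0.004 m), for 0.2 s.
At the end, for the whole second after the job is handed in: The slide is home (under 4 mm); every present tin stands upright (within 0.08 rad) on the board, at rest, its centre within 8 mm of a mark's centre and square to the shelf within 0.1 rad (either way round), the marks being filled from mark 1 on without a gap (value of joint stop below 0.004 m and (horizontal distance between tin0 and mark1 below 0.008 m or horizontal distance between tin0 and mark2 below 0.008 m or horizontal distance between tin0 and mark3 below 0.008 m or horizontal distance between tin0 and mark4 below 0.008 m or horizontal distance between tin0 and mark5 below 0.008 m) and angle between each of tin0, tin1, tin2, tin3, tin4's own z axis and vertical below 0.08 rad and angle between the y axis of each of tin0, tin1, tin2, tin3, tin4 and the y axis of shelf, either way round below 0.1 rad and z of each of tin0, tin1, tin2, tin3, tin4 in the frame of shelf below 0.018 m and linear speed of each of tin0, tin1, tin2, tin3, tin4 below 0.02 m/s and (horizontal distance between tin1 and mark1 below 0.008 m or horizontal distance between tin1 and mark2 below 0.008 m or horizontal distance between tin1 and mark3 below 0.008 m or horizontal distance between tin1 and mark4 below 0.008 m or horizontal distance between tin1 and mark5 below 0.008 m) and (horizontal distance between tin2 and mark1 below 0.008 m or horizontal distance between tin2 and mark2 below 0.008 m or horizontal distance between tin2 and mark3 below 0.008 m or horizontal distance between tin2 and mark4 below 0.008 m or horizontal distance between tin2 and mark5 below 0.008 m) and (horizontal distance between tin3 and mark1 below 0.008 m or horizontal distance between tin3 and mark2 below 0.008 m or horizontal distance between tin3 and mark3 below 0.008 m or horizontal distance between tin3 and mark4 below 0.008 m or horizontal distance between tin3 and mark5 below 0.008 m) and (horizontal distance between tin4 and mark1 below 0.008 m or horizontal distance between tin4 and mark2 below 0.008 m or horizontal distance between tin4 and mark3 below 0.008 m or horizontal distance between tin4 and mark4 below 0.008 m or horizontal distance between tin4 and mark5 below 0.008 m) and (not (horizontal distance between any of tin0, tin1, tin2, tin3, tin4 and mark2 below 0.008 m) or horizontal distance between any of tin0, tin1, tin2, tin3, tin4 and mark1 below 0.008 m) and (not (horizontal distance between any of tin0, tin1, tin2, tin3, tin4 and mark3 below 0.008 m) or horizontal distance between any of tin0, tin1, tin2, tin3, tin4 and mark2 below 0.008 m) and (not (horizontal distance between any of tin0, tin1, tin2, tin3, tin4 and mark4 below 0.008 m) or horizontal distance between any of tin0, tin1, tin2, tin3, tin4 and mark3 below 0.008 m) and (not (horizontal distance between any of tin0, tin1, tin2, tin3, tin4 and mark5 below 0.008 m) or horizontal distance between any of tin0, tin1, tin2, tin3, tin4 and mark4 below 0.008 m)); the robot touches nothing.
It fails at once if the jar is shifted by more than 20 mm or tipped (distance of jar from where it was at the start of the episode above 0.02 m or angle between jar's own z axis and vertical above 0.3 rad).
It fails at once if the bowl is shifted by more than 20 mm or tipped (distance of bowl from where it was at the start of the episode above 0.02 m or angle between bowl's own z axis and vertical above 0.3 rad).
It fails at once if the stand is shifted by more than 20 mm or tipped (distance of stand from where it was at the start of the episode above 0.02 m or angle between stand's own z axis and vertical above 0.3 rad).
Of tin0, tin1, tin2, tin3, tin4 only 4 to 5 are there at a start; the rules pass over those that are not, and their reading is None.
At some moment in a run one of tin0, tin1, tin2, tin3, tin4 may be knocked a few centimetres aside while the robot is not near it.
Once in a run the grip may slacken for a moment while it holds something.
It also fails if it takes over 210 s, if anything falls off the work surface, if the arm or the gripper's body presses on something with over 40 N, if the wrist force passes 120 N, or if a joint passes its speed limit or range.

## Working session

There is one attempt and no reset: what is moved stays moved. The work goes in short steps, Python scripts to look and compute and a tool call to move; the robot and the scene stay as the last step left them, time stands still between calls to the robot, and variables do not carry over. Pictures are saved under pics/ and viewed, at most 14 in all, crops included, and the job is handed in when it is done.

Besides the shell and the picture viewer there is one more tool, called after "Call:" as name(argument=value, ...) on one line, values as JSON. send_rows: Moves the arm, as the interface text tells. Its arguments: {"type":"object","properties":{"targets":{"type":"array"},"grip_force":{"type":"number"}},"required":["targets"]}

```bash
mkdir -p pics; python3 - <<'E'
from rig import r,cams
import cv2,numpy as np
print(r.sense())
for n in ["scene","top"]:
    f=cams.grab_frame(n); cv2.imwrite(f"pics/{n}0.png",cv2.resize(f["color"],(800,600),interpolation=cv2.INTER_CUBIC)); print(n,{k:v for k,v in f.items() if k!="color"})
E
```

```text
{'clock': 0.0, 'qpos': array([ 1.26658744e+00,  3.53645449e-01,  1.63413712e+00, -2.74521127e-05,
        1.15521622e+00, -2.43156215e-03]), 'qvel': array([-0.00274452,  0.00107312,  0.00032184, -0.00168234, -0.00055654,
       -0.00047683]), 'joint_efforts': array([-2.76572660e-03, -6.05234671e+01, -3.42068839e+01, -2.97097486e-04,
        9.06986796e-03,  1.89803757e-06]), 'eef_pos': array([185.63159715, 596.24668685, 201.06212655]), 'tcp_rot': array([-3.14018646e+00,  2.16806733e-05,  2.83982644e+00]), 'contact_force': array([ 0.77988156,  0.51690812, -0.18933432]), 'wrist_torque': array([-0.03617742,  0.01700924,  0.01147832]), 'grasp_force': 0.0, 'opening': 1.0010190693042538}
scene {'fx': 406.92115663201696, 'fy': 406.92115663201696, 'cx': 248.90945180715624, 'cy': 191.6235848503463, 'xyz': array([1181.52226522, -621.92615632, 1167.84235947]), 'attitude': array([-2.45294892, -0.00480223,  0.84254144])}
top {'fx': 415.2603085651019, 'fy': 415.2603085651019, 'cx': 251.19545165202135, 'cy': 194.35370365767906, 'xyz': array([ 270.85718758,  -26.77197919, 1226.21793166]), 'attitude': array([-2.91432143, -0.00385391, -1.49004345])}
```

View pics/top0.png

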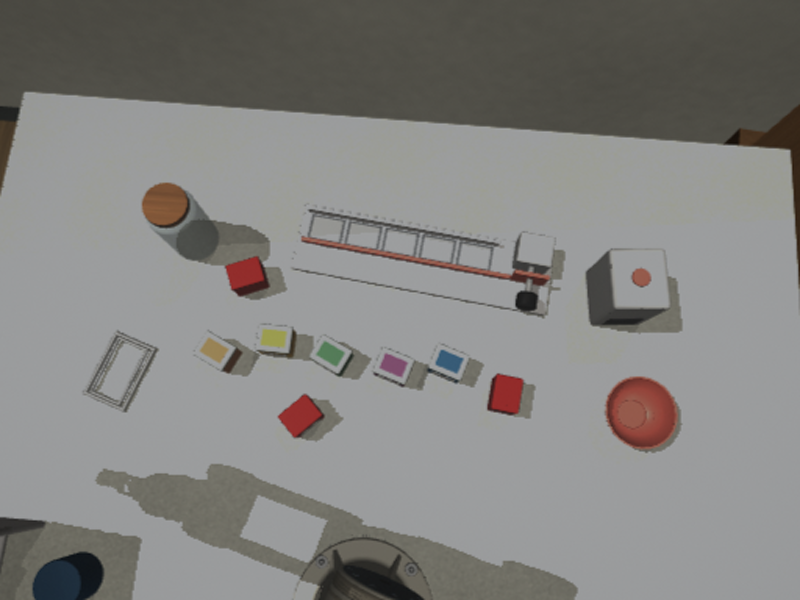

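View pics/scene0.png

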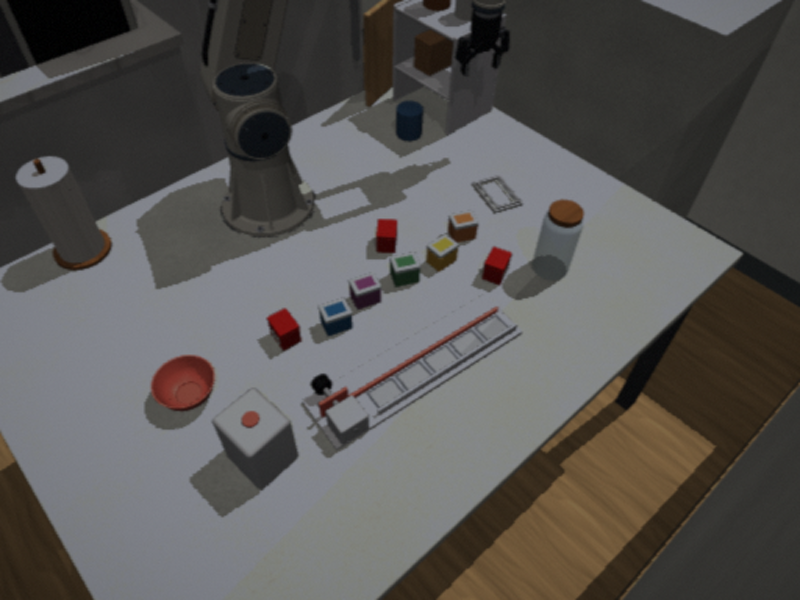

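Top view (800x600): five white-lidded tins, orange (215,350), yellow (273,338), green (332,353), purple (393,366), blue (449,362). There are three lidless red look-alikes at (246,276), (300,415) and (506,394), which I leave alone. The shelf runs from (300,210) to (550,310), with the knob at (527,300). All five tins are present.

```bash
cat > h.py <<'E'
from rig import r,cams
import cv2,numpy as np
from scipy.spatial.transform import Rotation as R
from scipy.optimize import least_squares
def proj(f,P):
    c=(np.atleast_2d(P)-f["xyz"])@R.from_euler("xyz",f["attitude"]).as_matrix()
    return np.c_[f["fx"]*c[:,0]/c[:,2]+f["cx"],f["fy"]*c[:,1]/c[:,2]+f["cy"]]
def back(f,uv,z):
    uv=np.atleast_2d(uv).astype(float)
    d=np.c_[(uv[:,0]-f["cx"])/f["fx"],(uv[:,1]-f["cy"])/f["fy"],np.ones(len(uv))]@R.from_euler("xyz",f["attitude"]).as_matrix().T
    return f["xyz"]+d*((z-f["xyz"][2])/d[:,2])[:,None]
HUE={"orange":(8,19),"yellow":(21,34),"green":(40,80),"blue":(95,115),"purple":(140,172)}
def labels(f):
    """coloured label patches: hue -> list of (area, centroid, minAreaRect, mean V)"""
    h=cv2.cvtColor(f["color"],cv2.COLOR_BGR2HSV); out={}
    for k,(a,b) in HUE.items():
        m=cv2.inRange(h,(a,70,60),(b,255,255))
        n,l,s,c=cv2.connectedComponentsWithStats(m,connectivity=4)
        out[k]=[(int(s[i,4]),c[i].round(1),int(h[...,2][l==i].mean()),cv2.minAreaRect(np.argwhere(l==i)[:,::-1].astype(np.float32))) for i in range(1,n) if s[i,4]>25]
    return out
E
python3 - <<'E'
from h import *
for n in ["top","scene"]:
    f=cams.grab_frame(n)
    for k,v in labels(f).items():
        for a,c,V,rr in v: print(n,k,a,c,V,back(f,c,60)[0,:2].round(1),[np.round(q,1) for q in rr])
    x0,y0,w,h=(180,120,190,95) if n=="top" else (190,185,150,110)
    s=min(800/w,600/h)
    cv2.imwrite(f"pics/{n}c.png",cv2.resize(f["color"][y0:y0+h,x0:x0+w],None,fx=s,fy=s,interpolation=cv2.INTER_CUBIC)); print(s)
E
```

```text
top orange 233 [ 2.9 92.1] 71 [797.3 770.8] [array([ 4.5, 98. ]), array([42.,  9.]), np.float64(90.0)]
top orange 123 [479.7  87.1] 70 [ 934.5 -682. ] [array([481.1,  87.7]), array([15.2, 10.1]), np.float64(5.7)]
top orange 629 [105.  130.2] 122 [700.4 441.3] [array([105., 130.]), array([26., 28.]), np.float64(90.0)]
top yellow 155 [174.6 216. ] 156 [459.2 202.7] [array([174.5, 216. ]), array([10., 15.]), np.float64(90.0)]
top green 131 [211.  225.9] 124 [439.4  96.6] [array([211. , 225.9]), array([13.7,  9.4]), np.float64(31.0)]
top blue 158 [287.  230.9] 120 [ 442.6 -118.9] [array([287.1, 230.8]), array([14.9, 10.4]), np.float64(21.8)]
top blue 125 [ 45.7 371.3] 60 [ 22.  488.6] [array([ 45.9, 371.7]), array([22.5,  7.8]), np.float64(82.9)]
top purple 142 [251.3 233.2] 125 [427.9 -18.9] [array([251.3, 233.2]), array([14.6,  9.6]), np.float64(23.2)]
4.2105263157894735
scene orange 63 [240.4   4.7] 98 [-551.6  866.2] [array([240.8,   4.3]), array([ 3.8, 18.2]), np.float64(53.1)]
scene orange 245 [362.1 134.8] 93 [584.7 522.9] [array([362., 135.]), array([14., 20.]), np.float64(90.0)]
[... 771 characters left out ...]
), np.float64(38.7)]
scene orange 48 [ 41.2 356.5] 62 [ 561.9 -796.4] [array([ 41.6, 356.5]), array([12.5,  4.3]), np.float64(59.0)]
scene orange 34 [411.4 365.7] 79 [1225.5  -85.2] [array([411.6, 365.5]), array([ 1.8, 18.4]), np.float64(40.6)]
scene yellow 64 [283. 156.] 131 [459.5 202.8] [array([283. , 156.1]), array([ 6.3, 11.3]), np.float64(59.0)]
scene green 55 [258.9 166.8] 91 [440.   96.2] [array([259. , 166.8]), array([ 5.1, 10.2]), np.float64(78.7)]
scene blue 81 [214.1 197.3] 98 [ 443.3 -119. ] [array([214.2, 197.3]), array([ 6.3, 12.3]), np.float64(71.6)]
scene purple 62 [233.2 180.5] 95 [428.2 -18.9] [array([233.2, 180.4]), array([ 5.6, 10.9]), np.float64(74.1)]
5.333333333333333
```

View pics/topc.png

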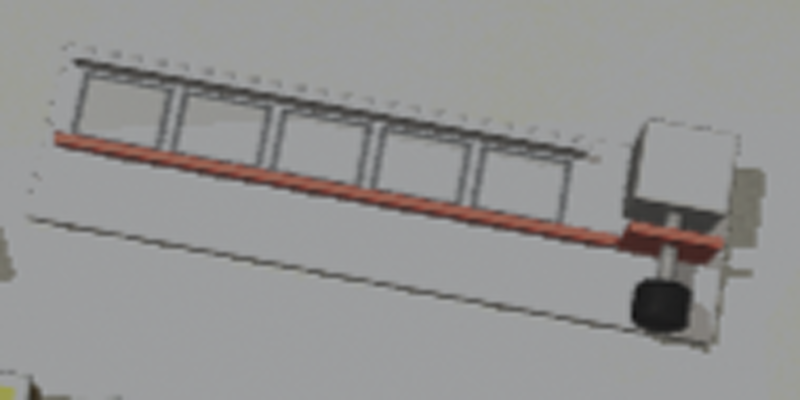

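Crop (4.21x): the mark row's far corners are at about (86,70) on mark 5 and (571,159) on mark 1. The board's front edge runs (30,217) to (708,347) and the knob is at (661,305). I'll fit the shelf from these now and refine it with the wrist camera.

```bash
cat >> h.py <<'E'
def pose2(f,obj,uv,p0=(560,0,0)):
    """planar pose x,y,yaw of the shelf from points obj (shelf frame mm) seen at uv"""
    obj=np.array(obj,float);uv=np.array(uv,float)
    def w(p): 
        c,s=np.cos(p[2]),np.sin(p[2]); return np.c_[p[0]+c*obj[:,0]-s*obj[:,1],p[1]+s*obj[:,0]+c*obj[:,1],obj[:,2]]
    q=least_squares(lambda p:(proj(f,w(p))-uv).ravel(),p0,x_scale=(100,100,.1))
    return q.x,np.round(q.fun.reshape(-1,2),1)
E
python3 - <<'E'
from h import *
f=cams.grab_frame("top"); s=800/190
U=[(86,70),(571,159),(76,134),(478,150),(661,305)]
uv=(np.array(U)+.5)/s-.5+[180,120]
p,res=pose2(f,[(26,182,12),(26,-182,12),(-26,182,12),(26,-114,12),(-79,-225,45)],uv); print(p,res.tolist())
# tin yaw: label rect long axis mapped to the world
h=cv2.cvtColor(f["color"],cv2.COLOR_BGR2HSV)
print(h[int(350/1.5625),int(215/1.5625)],h[int(276/1.5625),int(246/1.5625)])
HUE["orange"]=(5,19)
for k,v in labels(f).items():
    for a,c,V,rr in v:
        if 100<a<200 and 200<c[1]<260:
            b=back(f,cv2.boxPoints(rr),60)[:,:2]; e=[b[1]-b[0],b[2]-b[1]]; l=max(e,key=np.linalg.norm)
            print(k,back(f,c,60)[0].round(1),"y-axis yaw",np.round(np.arctan2(l[1],l[0])%np.pi,3),[round(float(np.linalg.norm(q))) for q in e])
w=cams.grab_frame("wrist"); print(w["xyz"],w["attitude"],w["fx"])
E
```

```text
[ 6.74878286e+02 -1.98249502e+01 -9.87566947e-02] [[1.6, 1.3], [2.7, 0.3], [0.5, 1.8], [2.9, -1.3], [-7.4, -1.7]]
[ 20 113 153] [  1 179 147]
yellow [459.2 202.7  60. ] y-axis yaw 1.652 [43, 29]
green [439.4  96.3  60. ] y-axis yaw 1.112 [27, 40]
blue [ 442.6 -118.9   60. ] y-axis yaw 1.266 [30, 42]
purple [427.9 -18.9  60. ] y-axis yaw 1.244 [27, 41]
[104.29282329 621.40904259 374.24493837] [2.80666799e+00 1.81016505e-03 1.26966510e+00] 297.3247067962269
```

Call:
send_rows(targets=[-0.29,-0.23,-0.06,0,0,-0.1,1,-0.29,-0.23,-0.06,0,0,-0.1,1,-0.29,-0.23,-0.06,0,0,-0.1,1,-0.29,-0.23,-0.06,0,0,-0.1,1,-0.29,-0.23,-0.06,0,0,-0.1,1,-0.29,-0.23,-0.06,0,0,-0.1,1,-0.29,-0.23,-0.06,0,0,-0.1,1,-0.29,-0.23,-0.06,0,0,-0.1,1,-0.578,-0.465,-0.06,0,0,-0.203,1,-0.578,-0.465,-0.06,0,0,-0.203,1,-0.578,-0.465,-0.06,0,0,-0.203,1,-0.578,-0.465,-0.06,0,0,-0.203,1])

```text
clock: 1.3
eef_pos: [463.6, 185.0, 258.2]
tcp_rot: [3.141, 0.001, 3.043]
contact_force: [0.7, 0.9, 0.7]
opening: 0.998
grasp_force: 0.0
```

Call:
send_rows(targets=[-0.155,-0.19,0,0,0,0,1,-0.155,-0.19,0,0,0,0,1,-0.155,-0.19,0,0,0,0,1,-0.155,-0.19,0,0,0,0,1,-0.155,-0.19,0,0,0,0,1,-0.155,-0.19,0,0,0,0,1,-0.155,-0.19,0,0,0,0,1,-0.155,-0.19,0,0,0,0,1])

```text
clock: 1.97
eef_pos: [598.8, -19.2, 257.3]
tcp_rot: [-3.142, -0.001, 3.04]
contact_force: [-0.1, 0.5, -0.4]
opening: 0.998
grasp_force: 0.0
```

```bash
python3 - <<'E'
from h import *
print(r.sense()["eef_pos"])
f=cams.grab_frame("wrist"); np.save("w1.npy",f,allow_pickle=True)
print(f["xyz"],f["attitude"])
cv2.imwrite("pics/w1.png",cv2.resize(f["color"],(800,600),interpolation=cv2.INTER_CUBIC))
E
```

```text
[598.79390006 -19.23284102 257.26443183]
[514.07688189 -11.0800958  430.13521506] [2.80755669e+00 1.10031656e-03 1.46964780e+00]
```

View pics/w1.png

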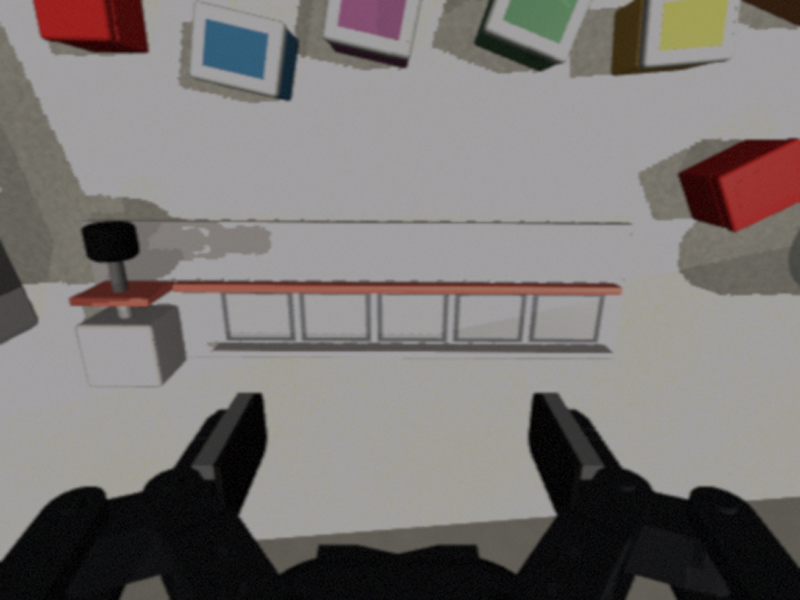

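The wrist view shows the whole shelf: marks from x=225 to 603, y=293–340, and the knob at (110,241). I'll crop in to read corners.

```bash
python3 - <<'E'
from h import *
f=np.load("w1.npy",allow_pickle=True).item()
a=f["color"][135:250,40:160];b=f["color"][175:235,135:400]
cv2.imwrite("pics/w1b.png",np.vstack([cv2.resize(b,(795,180),interpolation=cv2.INTER_CUBIC),np.pad(cv2.resize(a,(420,402),interpolation=cv2.INTER_CUBIC),((0,0),(0,375),(0,0)))]))
E
```

```text
(no output)
```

View pics/w1b.png

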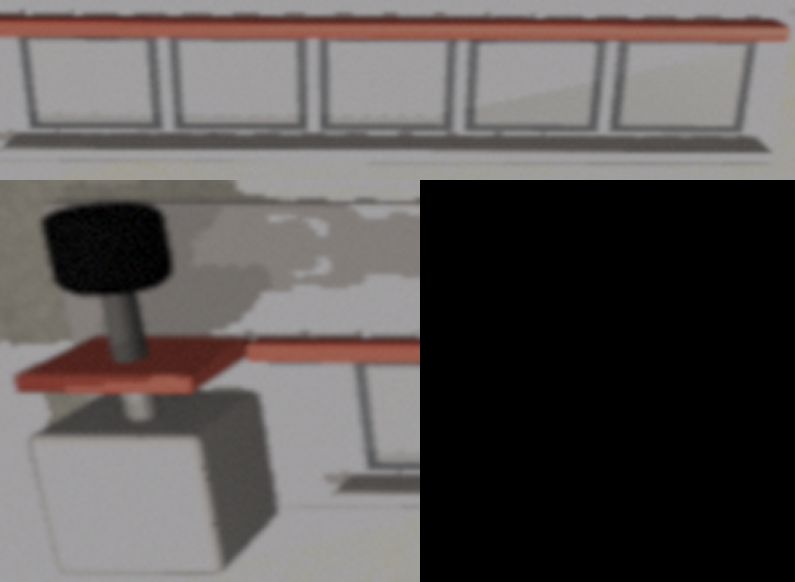

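```bash
python3 - <<'E'
from h import *
f=np.load("w1.npy",allow_pickle=True).item()
o=[];U=[]
for i,(a,b,v) in enumerate([(29,160,127.5),(175,305,128),(323,453,129),(467,598,130),(613,742,130)]):
    c=(i-2)*74
    o+=[(26,c-34,12),(26,c+34,12)];U+=[(a,v),(b,v)]
uv=(np.array(U)+.5)/3-.5+[135,175]
p,res=pose2(f,o,uv,(675,-20,-.1)); print(p,res.tolist())
c,s=np.cos(p[2]),np.sin(p[2]);M=np.array([[c,-s],[s,c]])
def loc(u,z,k,off): return ((back(f,(np.array(u)+.5)/k-.5+off,z)[:,:2]-p[:2])@M).round(1).tolist()
print("housing",loc([(32,437),(200,437),(222,572),(62,574)],68,3.5,[40,135]))
print("knob",loc([(108,248),(43,248),(172,248)],45,3.5,[40,135]))
print("rail end",loc([(788,25),(788,40)],28,3,[135,175]))
print("front edge",loc([(630*1.0,222)],12,1.5625,[0,0]))
for m in range(5): print(p[:2]+M@[0,(m-2)*74])
E
```

```text
[ 6.76139907e+02 -1.33191323e+01 -1.05555921e-01] [[0.6, -0.1], [1.2, 0.1], [0.2, -0.1], [1.1, 0.1], [-1.0, -0.2], [-0.0, 0.0], [-0.8, -0.3], [-0.2, -0.1], [-1.2, -0.1], [0.0, 0.1]]
housing [[66.5, -302.0], [66.1, -234.6], [131.5, -236.4], [132.9, -304.1]]
knob [[-5.9, -270.7], [-5.8, -296.6], [-6.0, -245.1]]
rail end [[-35.6, 188.2], [-28.1, 189.4]]
front edge [[-91.2, 194.5]]
[ 660.5466253  -160.49538566]
[668.34326621 -86.90725896]
[676.13990713 -13.31913227]
[683.93654804  60.26899443]
[691.73318895 133.85712112]
```

```bash
python3 - <<'E'
from h import *
f=np.load("w1.npy",allow_pickle=True).item()
p=np.array([676.1,-13.3,-.1056])
c,s=np.cos(p[2]),np.sin(p[2]);M=np.array([[c,-s],[s,c]])
def loc(u,z): return ((back(f,(np.array(u)-[0,180]+.5)/3.5-.5+[40,135],z)[:,:2]-p[:2])@M).round(1).tolist()
print("housing",loc([(32,437),(200,437),(222,572),(62,574)],68))
print("knob",loc([(108,248),(43,248),(172,248),(105,285)],45), "plate top",loc([(17,380),(193,380)],66))
t=cams.grab_frame("top")
U=[(86,70),(571,159),(76,134),(478,150)]
uv=(np.array(U)+.5)/(800/190)-.5+[180,120]
print(pose2(t,[(26,182,12),(26,-182,12),(-26,182,12),(26,-114,12)],uv))
x0,y0,w,h=180,135,150,65
g=t["color"][y0:y0+h,x0:x0+w]; g=cv2.resize(g,None,fx=5.3,fy=5.3,interpolation=cv2.INTER_CUBIC)
g=cv2.cvtColor(cv2.createCLAHE(4,(4,4)).apply(cv2.cvtColor(g,cv2.COLOR_BGR2GRAY)),cv2.COLOR_GRAY2BGR)
o=[(x,(i-2)*74+y,12) for i in range(5) for x in (26,-26) for y in (34,-34)]
W=np.array(o,float); W[:,:2]=p[:2]+W[:,:2]@M.T
for u in proj(t,W): cv2.circle(g,tuple(int(q) for q in ((u-[x0,y0]+.5)*5.3)),2,(0,0,255),-1)
cv2.imwrite("pics/chk.png",g)
E
```

```text
housing [[-11.3, -284.7], [-11.7, -221.5], [45.8, -222.5], [47.0, -285.8]]
knob [[-78.7, -256.3], [-78.5, -280.7], [-78.8, -232.2], [-64.4, -260.2]] plate top [[-33.3, -286.7], [-33.6, -221.4]]
(array([ 6.75841636e+02, -1.33452288e+01, -1.17824269e-01]), array([[-0. , -0.2],
       [ 0.6,  0.9],
       [-1.5,  0.3],
       [ 0.9, -1.1]]))
```

View pics/chk.png

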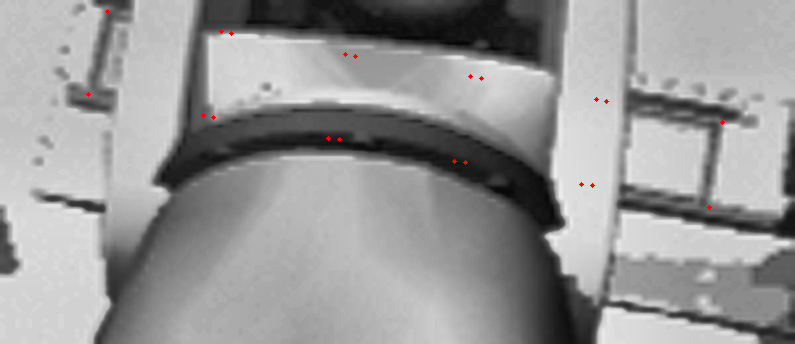

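Call:
send_rows(targets=[0.004,-0.24,0.107,0,0,0.004,1,0.004,-0.24,0.107,0,0,0.004,1,0.004,-0.24,0.107,0,0,0.004,1,0.004,-0.24,0.107,0,0,0.004,1,0.004,-0.24,0.107,0,0,0.004,1,0.004,-0.24,0.107,0,0,0.004,1,0.004,-0.24,0.107,0,0,0.004,1,0.004,-0.24,0.107,0,0,0.004,1])

```text
clock: 2.73
eef_pos: [569.1, -256.9, 149.2]
tcp_rot: [3.141, -0.003, 3.037]
contact_force: [-1.0, 1.3, 0.6]
opening: 1.003
grasp_force: 0.0
```

```bash
cat >> h.py <<'E'
SH=np.array([676.1,-13.3,-.1056])
def shelf(x,y): c,s=np.cos(SH[2]),np.sin(SH[2]); return SH[:2]+[c*x-s*y,s*x+c*y]
def plan(*T):
    """tool-frame shift (m) and wz from the measured pose to each world target (x,y,z[,yaw])"""
    e=r.sense(); p=e["eef_pos"]; y=e["tcp_rot"][2]
    for t in T:
        d=np.array(t[:3])-p; dy=(t[3]-y+np.pi)%(2*np.pi)-np.pi if len(t)>3 else 0
        print("shift",(np.array([np.cos(y)*d[0]+np.sin(y)*d[1],np.sin(y)*d[0]-np.cos(y)*d[1],-d[2]])/1000).round(3).tolist(),"wz",round(-dy,3))
E
python3 - <<'E'
from h import *
k=shelf(-79,-254); print(k,r.sense()["eef_pos"]); plan((*k,22,np.pi-.1056),(*shelf(-131,-254),22))
E
```

```text
[ 570.7674928  -257.55818907] [ 569.10633765 -256.89926149  149.2227929 ]
shift [-0.002, -0.0, 0.127] wz 0.001
shift [0.05, -0.0, 0.127] wz 0
```

Call:
send_rows(targets=[-0.002,0,0.04,0,0,0,1,-0.002,0,0.08,0,0,0,1,-0.002,0,0.11,0,0,0,1,-0.002,0,0.127,0,0,0,1,-0.002,0,0.127,0,0,0,1,-0.002,0,0.127,0,0,0,-1,-0.002,0,0.127,0,0,0,-1,-0.002,0,0.127,0,0,0,-1,-0.002,0,0.127,0,0,0,-1,-0.002,0,0.127,0,0,0,-1,-0.002,0,0.127,0,0,0,-1,-0.002,0,0.127,0,0,0,-1], grip_force=60)

```text
clock: 3.73
eef_pos: [573.7, -258.2, 26.2]
tcp_rot: [-3.139, 0.003, 3.039]
contact_force: [-4.0, -7.5, 10.4]
opening: 0.326
grasp_force: 51.9
```

Call:
send_rows(targets=[0.005,0,0,0,0,0,-1,0.01,0,0,0,0,0,-1,0.015,0,0,0,0,0,-1,0.02,0,0,0,0,0,-1,0.025,0,0,0,0,0,-1,0.03,0,0,0,0,0,-1,0.035,0,0,0,0,0,-1,0.04,0,0,0,0,0,-1,0.045,0,0,0,0,0,-1,0.05,0,0,0,0,0,-1,0.054,0,0,0,0,0,-1,0.054,0,0,0,0,0,-1])

```text
clock: 4.73
eef_pos: [530.1, -255.9, 34.0]
tcp_rot: [-3.133, 0.023, 3.039]
contact_force: [4.0, 3.3, 61.8]
opening: 0.003
grasp_force: 30.4
```

```bash
python3 - <<'E'
from h import *
e=r.sense(); print(e["eef_pos"],e["contact_force"],e["opening"],e["grasp_force"])
f=cams.grab_frame("wrist"); s=cams.grab_frame("scene")["color"][190:310,190:340]
cv2.imwrite("pics/k1.png",np.hstack([cv2.resize(f["color"],(400,300)),cv2.resize(s,(375,300),interpolation=cv2.INTER_CUBIC)]))
E
```

```text
[ 530.11354437 -255.87869585   33.97303097] [ 3.9796074   3.28542549 61.79143558] 0.002969891666612898 30.38881430402398
```

View pics/k1.png

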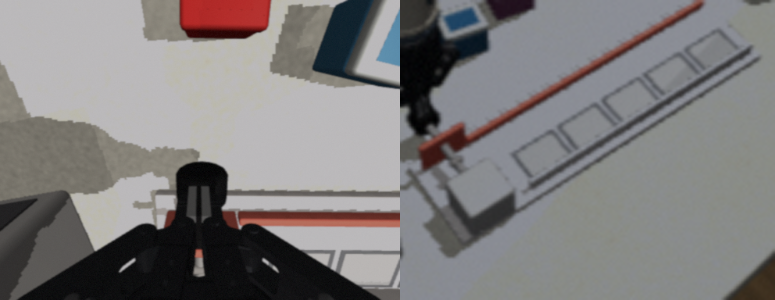

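The fingers have slipped shut and press down at 62 N. The rail looks out. I'll open and rise, then check.

Call:
send_rows(targets=[0,0,-0.006,0,0,0,0,0,0,-0.012,0,0,0,1,0,0,-0.012,0,0,0,1,0,0,-0.016,0,0,0,1,0,0,-0.02,0,0,0,1,0,0,-0.03,0,0,0,1,0,0,-0.06,0,0,0,1,0,0,-0.1,0,0,0,1,0,0,-0.13,0,0,0,1,0.08,0.03,-0.13,0,0,0,1,0.08,0.03,-0.13,0,0,0,1,0.08,0.03,-0.13,0,0,0,1])

```text
clock: 5.83
eef_pos: [434.7, -208.8, 152.8]
tcp_rot: [3.139, -0.008, 3.039]
contact_force: [0.0, 0.2, -0.8]
opening: 1.0
grasp_force: 0.0
```

```bash
python3 - <<'E'
from h import *
e=r.sense(); print(e["eef_pos"],e["contact_force"],e["opening"],e["grasp_force"])
f=cams.grab_frame("wrist"); np.save("w2.npy",f,allow_pickle=True)
cv2.imwrite("pics/k2.png",cv2.resize(f["color"],(800,600),interpolation=cv2.INTER_CUBIC))
E
```

```text
[ 434.73684656 -208.76118781  152.75000047] [ 0.01289788  0.17685515 -0.82088204] 1.0002382335000397 0.0
```

View pics/k2.png

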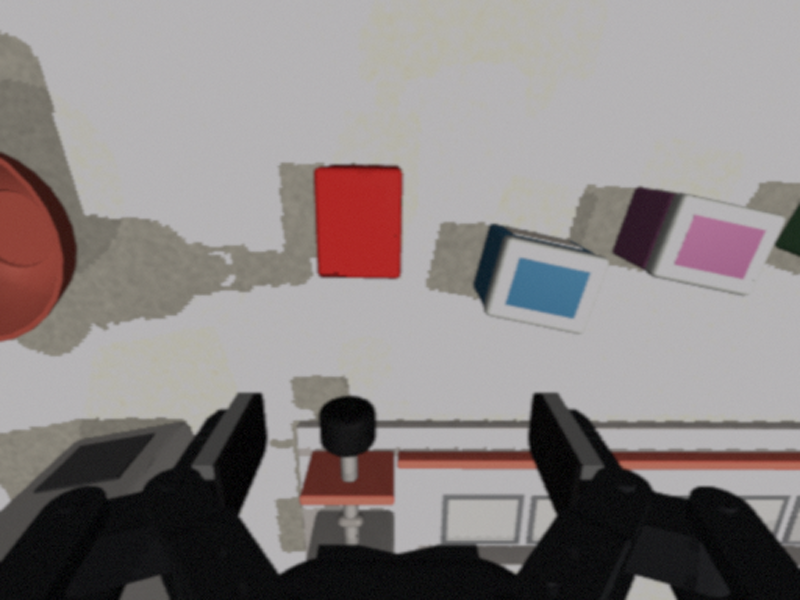

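```bash
python3 - <<'E'
from h import *
f=np.load("w2.npy",allow_pickle=True).item()
c,s=np.cos(SH[2]),np.sin(SH[2]);M=np.array([[c,-s],[s,c]])
def loc(u,z): return ((back(f,(np.array(u)+.5)/1.5625-.5,z)[:,:2]-SH[:2])@M).round(1).tolist()
print("knob",loc([(348,425),(322,425),(375,425)],45),"rail top front/inner edge",loc([(450,453),(450,469)],28),"mark1",loc([(445,543),(522,543),(445,496)],12),"plate",loc([(303,500),(393,500)],66), "front edge",loc([(600,424)],12))
HUE["orange"]=(19,21);
for k,v in labels(f).items():
    for a,cc,V,rr in v:
        if 300<a<6000 and k!="orange":
            b=back(f,cv2.boxPoints(rr),60)[:,:2]; e=[b[1]-b[0],b[2]-b[1]]; l=max(e,key=np.linalg.norm)
            print(k,a,back(f,cc,60)[0].round(1),np.round(np.arctan2(l[1],l[0])%np.pi,3),[round(float(np.linalg.norm(q))) for q in e])
E
```

```text
knob [[-114.7, -254.6], [-114.6, -272.8], [-114.7, -235.6]] rail top front/inner edge [[-78.6, -179.5], [-63.9, -178.9]] mark1 [[26.4, -177.9], [26.3, -111.0], [-23.9, -179.7]] plate [[-68.3, -285.1], [-68.4, -222.7]] front edge [[-93.9, -60.4]]
blue 1383 [ 442.8 -119.9   60. ] 1.256 [29, 45]
purple 1456 [427.9 -20.   60. ] 1.26 [29, 47]
```

The knob's at shelf x≈-115, so the slide is only about 36 mm out. I'll regrip lower and check the grip before pulling.

```bash
python3 - <<'E'
from h import *
k=shelf(-116,-254.5); plan((*k,120,np.pi-.1056),(*k,15,np.pi-.1056))
E
```

```text
shift [-0.1, -0.034, 0.033] wz 0.003
shift [-0.1, -0.034, 0.138] wz 0.003
```

Call:
send_rows(targets=[-0.1,-0.034,0.033,0,0,0.003,1,-0.1,-0.034,0.033,0,0,0.003,1,-0.1,-0.034,0.033,0,0,0.003,1,-0.1,-0.034,0.033,0,0,0.003,1,-0.1,-0.034,0.07,0,0,0.003,1,-0.1,-0.034,0.105,0,0,0.003,1,-0.1,-0.034,0.138,0,0,0.003,1,-0.1,-0.034,0.138,0,0,0.003,1,-0.1,-0.034,0.138,0,0,0.003,0.2,-0.1,-0.034,0.138,0,0,0.003,0,-0.1,-0.034,0.138,0,0,0.003,-0.1,-0.1,-0.034,0.138,0,0,0.003,-0.1], grip_force=30)

```text
clock: 6.88
eef_pos: [540.0, -256.5, 18.2]
tcp_rot: [3.141, 0.003, 3.035]
contact_force: [3.7, 27.9, 17.7]
opening: 0.466
grasp_force: 15.1
```

Call:
send_rows(targets=[0,0,0,0,0,0,-0.1,0,0,0,0,0,0,-0.15,0,0,0,0,0,0,-0.2])

```text
clock: 7.13
eef_pos: [540.2, -254.8, 18.7]
tcp_rot: [3.139, 0.003, 3.034]
contact_force: [1.3, 14.3, 12.2]
opening: 0.421
grasp_force: 29.2
```

Call:
send_rows(targets=[0.004,0.002,0,0,0,0,-0.25,0.008,0.002,0,0,0,0,-0.25,0.012,0.002,0,0,0,0,-0.25,0.016,0.002,0,0,0,0,-0.25,0.02,0.002,0,0,0,0,-0.25,0.024,0.002,0,0,0,0,-0.25,0.028,0.002,0,0,0,0,-0.25,0.028,0.002,0,0,0,0,-0.25])

```text
clock: 7.8
eef_pos: [519.9, -252.7, 20.5]
tcp_rot: [-3.14, 0.018, 3.034]
contact_force: [20.6, 12.1, 6.0]
opening: 0.413
grasp_force: 29.1
```

```bash
python3 - <<'E'
from h import *
c,s=np.cos(SH[2]),np.sin(SH[2]);M=np.array([[c,-s],[s,c]])
e=r.sense(); print((e["eef_pos"][:2]-SH[:2])@M,e["eef_pos"],e["contact_force"],e["opening"],e["grasp_force"])
f=cams.grab_frame("scene"); g=f["color"][190:310,190:340]
g=cv2.resize(g,(750,600),interpolation=cv2.INTER_CUBIC)
for x,col in ((-82,(0,255,0)),(-32,(255,0,0))):
    P=np.array([(*shelf(x,y),28) for y in (-180,-60,60,180)])
    for u in proj(f,P): cv2.circle(g,tuple(int(q) for q in (u-[190,190]+.5)*5),2,col,-1)
cv2.imwrite("pics/k3.png",g)
E
```

```text
[-130.08234907 -254.55263213] [ 519.91144843 -252.72346673   20.48474794] [20.63381226 12.13162285  6.04856466] 0.41309658808134053 29.14201698062243
```

View pics/k3.png

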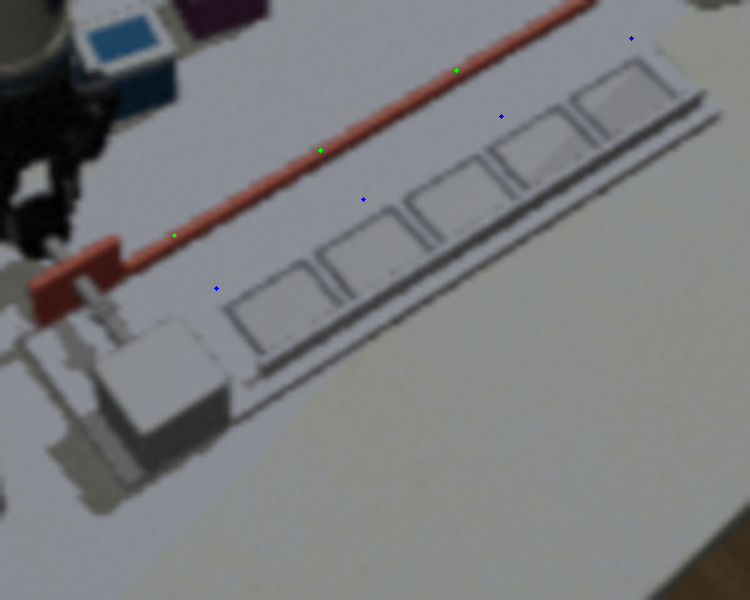

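The green predictions for the slide at 50 mm lie on the rail, and the end stop pushes back at 20 N, so the slide is fully out. Releasing.

Call:
send_rows(targets=[-0.004,0,0,0,0,0,0.2,-0.004,0,0,0,0,0,1,-0.004,0,0,0,0,0,1,-0.004,0,0,0,0,0,1,-0.004,0,0,0,0,0,1,-0.004,0,-0.03,0,0,0,1,-0.004,0,-0.07,0,0,0,1,-0.004,0,-0.11,0,0,0,1,-0.004,0,-0.15,0,0,0,1,0.05,0.2,-0.22,0,0,0.7,1,0.05,0.2,-0.22,0,0,0.7,1,0.05,0.2,-0.22,0,0,0.7,1])

```text
clock: 8.85
eef_pos: [495.9, -137.3, 205.8]
tcp_rot: [3.141, 0.001, 2.662]
contact_force: [0.4, 1.0, -0.3]
opening: 0.999
grasp_force: 0.0
```

Call:
send_rows(targets=[0.05,0.18,-0.02,0,0,0.87,1,0.05,0.18,-0.02,0,0,0.87,1,0.05,0.18,-0.02,0,0,0.87,1,0.05,0.18,-0.02,0,0,0.87,1,0.05,0.18,-0.02,0,0,0.87,1,0.05,0.18,-0.02,0,0,0.87,1,0.05,0.18,-0.02,0,0,0.87,1,0.05,0.18,-0.02,0,0,0.87,1,0.05,0.18,-0.02,0,0,0.87,1,0.05,0.18,-0.02,0,0,0.87,1,0.05,0.18,-0.02,0,0,0.87,1,0.05,0.18,-0.02,0,0,0.87,1])

```text
clock: 9.85
eef_pos: [533.8, 44.7, 224.8]
tcp_rot: [-3.141, -0.0, 1.801]
contact_force: [-0.7, 0.3, 0.3]
opening: 1.0
grasp_force: 0.0
```

```bash
cat >> h.py <<'E'
def tins(f,amin=100,amax=9000):
    """tin lids: flat bright label patches -> world centre at z=60 and yaw of tin y axis"""
    h=cv2.cvtColor(f["color"],cv2.COLOR_BGR2HSV)
    HU=dict(HUE,orange=(9,22),yellow=(23,36)); o={}
    for k,(a,b) in HU.items():
        m=cv2.inRange(h,(a,60,100),(b,255,255)); m=cv2.morphologyEx(m,cv2.MORPH_OPEN,np.ones((3,3)))
        n,l,s,c=cv2.connectedComponentsWithStats(m)
        for i in range(1,n):
            if not amin<s[i,4]<amax: continue
            rr=cv2.minAreaRect(np.argwhere(l==i)[:,::-1].astype(np.float32))
            b4=back(f,cv2.boxPoints(rr),60)[:,:2]; e=sorted([b4[1]-b4[0],b4[2]-b4[1]],key=np.linalg.norm)
            L=[float(np.linalg.norm(q)) for q in e]
            if 20<L[0]<36 and 34<L[1]<56: o[k]=(back(f,c[i],60)[0,:2],np.arctan2(e[1][1],e[1][0])%np.pi,L)
    return o
E
python3 - <<'E'
from h import *
e=r.sense(); print(e["eef_pos"],e["tcp_rot"])
for n in ("wrist","top","scene"):
    f=cams.grab_frame(n)
    if n=="wrist": cv2.imwrite("pics/w3.png",f["color"])
    for k,v in tins(f,*( (300,9000) if n=="wrist" else (40,300))).items(): print(n,k,v[0].round(1),round(v[1],3),np.round(v[2]))
E
```

```text
[533.82131787  44.72713198 224.77580165] [-3.14141229e+00 -9.94301588e-06  1.80109686e+00]
wrist green [439.5  95.7] 1.099 [28. 43.]
wrist purple [427.9 -20.2] 1.267 [29. 43.]
top orange [428.7 307.4] 1.122 [29. 43.]
top blue [ 433.5 -160.8] 1.266 [30. 43.]
scene orange [429.7 309.2] 2.332 [32. 34.]
scene yellow [460.4 201.9] 1.574 [31. 47.]
```

Only blue has moved: it's now at about (433,-161), from (443,-119). The rest are where they were. I'll start with purple to mark 2.

```bash
python3 - <<'E'
from h import *
plan((427.9,-19.5,130,1.263),(427.9,-19.5,22,1.263))
for m in range(5): print(m+1,shelf(0,(m-2)*74).round(1))
E
```

```text
shift [-0.039, -0.118, 0.095] wz 0.537
shift [-0.039, -0.118, 0.203] wz 0.537
1 [ 660.5 -160.5]
2 [668.3 -86.9]
3 [676.1 -13.3]
4 [683.9  60.3]
5 [691.7 133.9]
```

Call:
send_rows(targets=[-0.039,-0.118,0.095,0,0,0.537,1,-0.039,-0.118,0.095,0,0,0.537,1,-0.039,-0.118,0.095,0,0,0.537,1,-0.039,-0.118,0.095,0,0,0.537,1,-0.039,-0.118,0.095,0,0,0.537,1,-0.039,-0.118,0.095,0,0,0.537,1,-0.039,-0.118,0.13,0,0,0.537,1,-0.039,-0.118,0.165,0,0,0.537,1,-0.039,-0.118,0.19,0,0,0.537,1,-0.039,-0.118,0.203,0,0,0.537,1,-0.039,-0.118,0.203,0,0,0.537,1,-0.039,-0.118,0.203,0,0,0.537,1])

```text
clock: 11.0
eef_pos: [428.8, -19.6, 22.0]
tcp_rot: [-3.141, 0.0, 1.265]
contact_force: [0.4, 0.1, 0.6]
opening: 0.998
grasp_force: 0.0
```

Call:
send_rows(targets=[0,0,0,0,0,0,0,0,0,0,0,0,0,-0.3,0,0,0,0,0,0,-0.5,0,0,0,0,0,0,-0.5,0,0,0,0,0,0,-0.5,0,0,0,0,0,0,-0.5], grip_force=40)

```text
clock: 11.5
eef_pos: [428.9, -19.7, 23.2]
tcp_rot: [3.139, -0.001, 1.263]
contact_force: [-2.2, 1.1, 9.5]
opening: 0.573
grasp_force: 39.5
```

Call:
send_rows(targets=[0,0,-0.03,0,0,0,-0.5,0,0,-0.065,0,0,0,-0.5,0,0,-0.095,0,0,0,-0.5,0.002,0.04,-0.095,0,0,-0.03,-0.5,0.003,0.08,-0.095,0,0,-0.08,-0.5,0.005,0.12,-0.095,0,0,-0.12,-0.5,0.006,0.16,-0.095,0,0,-0.16,-0.5,0.007,0.2,-0.095,0,0,-0.202,-0.5,0.008,0.235,-0.095,0,0,-0.202,-0.5,0.008,0.249,-0.095,0,0,-0.202,-0.5,0.008,0.249,-0.095,0,0,-0.202,-0.5,0.008,0.249,-0.095,0,0,-0.202,-0.5])

```text
clock: 12.5
eef_pos: [667.4, -87.6, 116.7]
tcp_rot: [-3.141, -0.0, 1.465]
contact_force: [-1.0, -0.3, -0.8]
opening: 0.567
grasp_force: 42.8
```

Call:
send_rows(targets=[0,0,0,0,0,0,-0.5,0,0,0,0,0,0,-0.5])

```text
clock: 12.67
eef_pos: [666.2, -87.1, 117.0]
tcp_rot: [-3.141, -0.0, 1.465]
contact_force: [0.8, -0.2, -1.3]
opening: 0.563
grasp_force: 42.8
```

```bash
python3 - <<'E'
from h import *
print(r.sense()["eef_pos"],r.sense()["opening"]); plan((668.3,-86.9,35.5,1.4652))
f=cams.grab_frame("wrist"); np.save("w4.npy",f,allow_pickle=True)
cv2.imwrite("pics/w4.png",cv2.resize(f["color"],(800,600),interpolation=cv2.INTER_CUBIC))
E
```

```text
[666.17112491 -87.13211418 117.01537408] 0.563499935825736
shift [0.0, 0.002, 0.082] wz 0.0
```

View pics/w4.png

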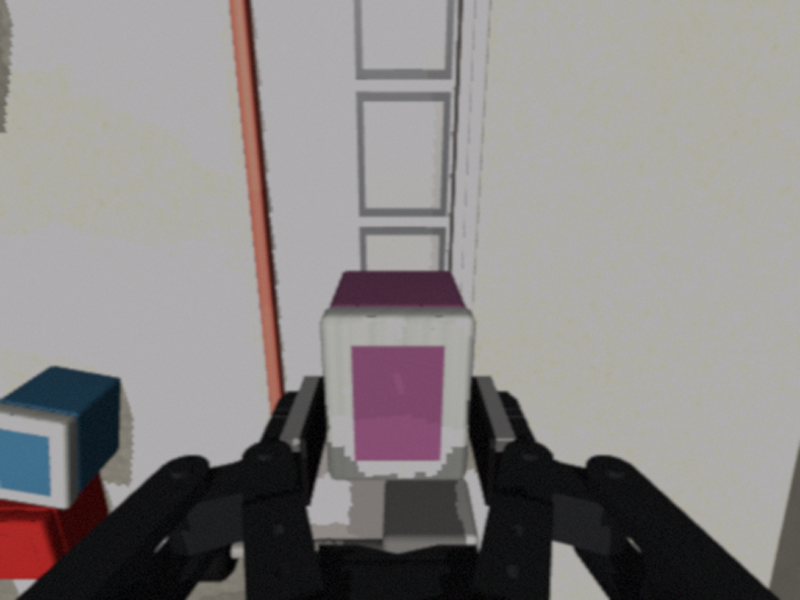

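The tin is held squarely, with marks 3 to 5 visible above it. Full mark 4 spans roughly (357,93)–(449,216). I'll cross-check the shelf pose and the tin's offset in the hand.

```bash
python3 - <<'E'
from h import *
f=np.load("w4.npy",allow_pickle=True).item()
c,s=np.cos(SH[2]),np.sin(SH[2]);M=np.array([[c,-s],[s,c]])
def loc(u,z): return ((back(f,(np.array(u)+.5)/1.5625-.5,z)[:,:2]-SH[:2])@M).round(1).tolist()
print(loc([(357,93),(451,93),(360,216),(448,216),(355,78),(453,78),(361,228),(446,228)],12))
print("label",loc([(398,403)],153.8),"tcp",(r.sense()["eef_pos"][:2]-SH[:2])@M)
E
```

```text
[[-24.7, 32.9], [26.9, 32.9], [-24.8, -34.4], [27.7, -34.3], [-25.6, 40.3], [27.7, 40.4], [-24.3, -41.6], [26.8, -41.5]]
label [[-2.1, -74.4]] tcp [ -1.83887854 -74.46662024]
```

Call:
send_rows(targets=[0,0.003,0.03,0,0,0,-0.5,0,0.003,0.055,0,0,0,-0.5,0,0.003,0.072,0,0,0,-0.5,0,0.003,0.08,0,0,0,-0.5,0,0.003,0.081,0,0,0,-0.5,0,0.003,0.082,0,0,0,-0.5,0,0.003,0.082,0,0,0,-0.5])

```text
clock: 13.3
eef_pos: [670.8, -87.8, 35.5]
tcp_rot: [3.141, 0.0, 1.465]
contact_force: [0.8, 0.6, -0.9]
opening: 0.566
grasp_force: 46.6
```

Call:
send_rows(targets=[0,0,0,0,0,0,0.3,0,0,0,0,0,0,0.5,0,0,0,0,0,0,0.7,0,0,0,0,0,0,0.7,0,0,-0.03,0,0,0,0.7,0,0,-0.065,0,0,0,1,0,0,-0.1,0,0,0,1,0,0,-0.1,0,0,0,1,0,0,-0.1,0,0,0,1])

```text
clock: 14.05
eef_pos: [672.4, -88.1, 137.7]
tcp_rot: [3.136, 0.0, 1.465]
contact_force: [-0.0, -0.1, -1.0]
opening: 1.001
grasp_force: 0.0
```

```bash
cat >> h.py <<'E'
def report(z=72):
    """tins near the shelf seen by the wrist camera, in shelf axes"""
    f=cams.grab_frame("wrist"); c,s=np.cos(SH[2]),np.sin(SH[2]); M=np.array([[c,-s],[s,c]])
    for k,v in tins(f,300,9000).items():
        uv=proj(f,[(*v[0],60)]); w=back(f,uv,z)[0,:2]
        print(k,"table",v[0].round(1),round(v[1],3),"| shelf",((w-SH[:2])@M).round(1),round(v[1]-np.pi/2-SH[2],3))
    return f
E
python3 - <<'E'
from h import *
print(r.sense()["eef_pos"]); f=report()
t=cams.grab_frame("top")
for k,v in tins(t,40,300).items(): print("top",k,v[0].round(1),round(v[1],3))
E
```

```text
[672.4152173  -88.09121553 137.71028312]
blue table [ 433.3 -161.9] 1.231 | shelf [-214.8 -164.6] -0.234
purple table [670.  -91.9] 1.482 | shelf [  2.2 -74.5] 0.017
```

```bash
python3 - <<'E'
from h import *
t=cams.grab_frame("top")
h=cv2.cvtColor(t["color"],cv2.COLOR_BGR2HSV); m=cv2.inRange(h,(0,150,110),(4,255,255))|cv2.inRange(h,(176,150,110),(180,255,255))
n,l,s,c=cv2.connectedComponentsWithStats(m)
for i in range(1,n):
    if 100<s[i,4]<700: print("red",s[i,4],back(t,cv2.boxPoints(cv2.minAreaRect(np.argwhere(l==i)[:,::-1].astype(np.float32))),60)[:,:2].round().tolist())
print(r.sense()["eef_pos"]); plan((433.4,-161.5,125,1.25),(433.4,-161.5,22,1.25))
E
```

```text
red 334 [[588.0, 308.0], [610.0, 251.0], [566.0, 233.0], [544.0, 290.0]]
[669.60129892 -87.72276454 133.55135569]
shift [-0.098, -0.227, 0.009] wz 0.215
shift [-0.098, -0.227, 0.112] wz 0.215
```

Call:
send_rows(targets=[-0.098,-0.227,0.009,0,0,0.215,1,-0.098,-0.227,0.009,0,0,0.215,1,-0.098,-0.227,0.009,0,0,0.215,1,-0.098,-0.227,0.009,0,0,0.215,1,-0.098,-0.227,0.009,0,0,0.215,1,-0.098,-0.227,0.009,0,0,0.215,1,-0.098,-0.227,0.009,0,0,0.215,1,-0.098,-0.227,0.009,0,0,0.215,1,-0.098,-0.227,0.009,0,0,0.215,1])

```text
clock: 14.95
eef_pos: [434.6, -161.4, 125.4]
tcp_rot: [-3.141, -0.0, 1.249]
contact_force: [-0.1, 0.4, 0.2]
opening: 0.998
grasp_force: 0.0
```

Call:
send_rows(targets=[0,0,0.035,0,0,0,1,0,0,0.07,0,0,0,1,0,0,0.09,0,0,0,1,0,0,0.103,0,0,0,1,0,0,0.103,0,0,0,1,0,0,0.103,0,0,0,0,0,0,0.103,0,0,0,-0.3,0,0,0.103,0,0,0,-0.5,0,0,0.103,0,0,0,-0.5,0,0,0.103,0,0,0,-0.5,0,0,0.103,0,0,0,-0.5,0,0,0.103,0,0,0,-0.5])

```text
clock: 15.95
eef_pos: [435.6, -161.6, 24.0]
tcp_rot: [3.139, -0.0, 1.25]
contact_force: [-0.9, 1.8, 7.2]
opening: 0.566
grasp_force: 41.1
```

```bash
python3 - <<'E'
from h import *
print(r.sense()["eef_pos"],r.sense()["opening"]); plan((*(shelf(.8,-148.5)),112,1.465),(*(shelf(.8,-148.5)),35,1.465))
E
```

```text
[ 435.56761689 -161.58462739   24.04542333] 0.5655079849432987
shift [0.072, 0.214, -0.088] wz -0.215
shift [0.072, 0.214, -0.011] wz -0.215
```

Call:
send_rows(targets=[0,0,-0.03,0,0,0,-0.5,0,0,-0.065,0,0,0,-0.5,0,0,-0.088,0,0,0,-0.5,0.013,0.039,-0.088,0,0,-0.06,-0.5,0.026,0.078,-0.088,0,0,-0.12,-0.5,0.039,0.117,-0.088,0,0,-0.18,-0.5,0.052,0.155,-0.088,0,0,-0.215,-0.5,0.065,0.193,-0.088,0,0,-0.215,-0.5,0.072,0.214,-0.088,0,0,-0.215,-0.5,0.072,0.214,-0.088,0,0,-0.215,-0.5,0.072,0.214,-0.088,0,0,-0.215,-0.5,0.072,0.214,-0.088,0,0,-0.215,-0.5])

```text
clock: 16.95
eef_pos: [659.0, -160.3, 110.6]
tcp_rot: [-3.14, -0.0, 1.465]
contact_force: [-0.4, 0.9, -1.5]
opening: 0.562
grasp_force: 42.3
```

Call:
send_rows(targets=[0,0,0,0,0,0,-0.5,0,0,0,0,0,0,-0.5,0,0,0,0,0,0,-0.5,0,0,0,0,0,0,-0.5])

```text
clock: 17.28
eef_pos: [659.8, -160.6, 111.2]
tcp_rot: [3.141, 0.0, 1.465]
contact_force: [0.5, 0.6, -0.8]
opening: 0.563
grasp_force: 42.3
```

```bash
python3 - <<'E'
from h import *
print(r.sense()["eef_pos"],r.sense()["opening"]); plan((*(shelf(.8,-148.5)),35.5,1.465))
f=report(149)
E
```

```text
[ 659.84572415 -160.6242348   111.17922084] 0.5634418650414553
shift [-0.0, 0.001, 0.076] wz -0.0
purple table [670.5 -88. ] 1.494 | shelf [  1.  -70.5] 0.029
```

Call:
send_rows(targets=[0,0.001,0.03,0,0,0,-0.5,0,0.001,0.055,0,0,0,-0.5,0,0.001,0.068,0,0,0,-0.5,0,0.001,0.074,0,0,0,-0.5,0,0.001,0.076,0,0,0,-0.5,0,0.001,0.076,0,0,0,-0.5,0,0.001,0.076,0,0,0,-0.5])

```text
clock: 17.92
eef_pos: [661.5, -160.7, 36.2]
tcp_rot: [3.141, 0.0, 1.465]
contact_force: [-3.2, 1.1, 5.7]
opening: 0.564
grasp_force: 43.1
```

Call:
send_rows(targets=[0,0,0,0,0,0,0.3,0,0,0,0,0,0,0.5,0,0,0,0,0,0,0.7,0,0,0,0,0,0,0.7,0,0,-0.03,0,0,0,0.7,0,0,-0.065,0,0,0,1,0,0,-0.1,0,0,0,1,0,0,-0.1,0,0,0,1,0,0,-0.1,0,0,0,1,0,0,-0.1,0,0,0,1])

```text
clock: 18.75
eef_pos: [661.0, -160.5, 134.5]
tcp_rot: [-3.141, -0.0, 1.465]
contact_force: [0.3, -0.2, -0.2]
opening: 1.0
grasp_force: 0.0
```

```bash
python3 - <<'E'
from h import *
print(r.sense()["eef_pos"]); f=report()
for n in ("top","scene"):
    for k,v in tins(cams.grab_frame(n),40,300).items(): print(n,k,v[0].round(1),round(v[1],3))
plan((439.5,96,125,1.10),(439.5,96,22,1.10))
E
```

```text
[ 660.97214278 -160.49913713  134.46475634]
blue table [ 659.9 -165.1] 1.485 | shelf [  -0.  -148.4] 0.019
purple table [670.4 -88.1] 1.49 | shelf [  2.2 -74.4] 0.025
scene orange [427.9 307.1] 1.125
scene yellow [460.4 201.9] 1.574
scene blue [ 655.2 -156.6] 1.465
scene purple [668.7 -81.7] 1.707
shift [0.232, -0.247, 0.008] wz 0.365
shift [0.232, -0.247, 0.111] wz 0.365
```

Blue is at (0,-148) and purple at (2,-74) in shelf axes, so both are good. Next is green.

Call:
send_rows(targets=[0.232,-0.247,0.008,0,0,0.365,1,0.232,-0.247,0.008,0,0,0.365,1,0.232,-0.247,0.008,0,0,0.365,1,0.232,-0.247,0.008,0,0,0.365,1,0.232,-0.247,0.008,0,0,0.365,1,0.232,-0.247,0.008,0,0,0.365,1,0.232,-0.247,0.008,0,0,0.365,1,0.232,-0.247,0.008,0,0,0.365,1,0.232,-0.247,0.008,0,0,0.365,1,0.232,-0.247,0.008,0,0,0.365,1,0.232,-0.247,0.008,0,0,0.365,1,0.232,-0.247,0.008,0,0,0.365,1])

```text
clock: 19.9
eef_pos: [441.0, 95.6, 126.7]
tcp_rot: [3.141, 0.0, 1.1]
contact_force: [0.1, -1.3, -0.8]
opening: 1.002
grasp_force: 0.0
```

```bash
python3 - <<'E'
from h import *
print(r.sense()["eef_pos"],r.sense()["tcp_rot"][2]); f=report()
for n in ("top",):
    for k,v in tins(cams.grab_frame(n),40,300).items(): print(n,k,v[0].round(1),round(v[1],3))
E
```

```text
[441.04843309  95.61273999 126.67047071] 1.0998610172536523
yellow table [460.  202.5] 1.583 | shelf [-236.5  190.3] 0.118
green table [440.   95.8] 1.117 | shelf [-244.7   87.6] -0.348
top orange [428.2 308.4] 1.122
top blue [ 663.8 -161.7] 1.444
top purple [673.9 -87.8] 1.653
```

Call:
send_rows(targets=[0,0,0.035,0,0,0,1,0,0,0.07,0,0,0,1,0,0,0.09,0,0,0,1,0,0,0.104,0,0,0,1,0,0,0.104,0,0,0,1,0,0,0.104,0,0,0,0,0,0,0.104,0,0,0,-0.3,0,0,0.104,0,0,0,-0.5,0,0,0.104,0,0,0,-0.5,0,0,0.104,0,0,0,-0.5,0,0,0.104,0,0,0,-0.5,0,0,0.104,0,0,0,-0.5])

```text
clock: 21.0
eef_pos: [441.2, 96.3, 24.1]
tcp_rot: [3.14, -0.001, 1.1]
contact_force: [-1.9, -0.5, 7.0]
opening: 0.565
grasp_force: 40.8
```

```bash
python3 - <<'E'
from h import *
print(r.sense()["eef_pos"],r.sense()["opening"]); plan((*(shelf(.8,-.5)),112,1.465))
E
```

```text
[441.15914624  96.30925144  24.11387222] 0.5654641151483853
shift [0.009, 0.26, -0.088] wz -0.365
```

Call:
send_rows(targets=[0,0,-0.03,0,0,0,-0.5,0,0,-0.065,0,0,0,-0.5,0,0,-0.088,0,0,0,-0.5,0.002,0.04,-0.088,0,0,-0.06,-0.5,0.003,0.08,-0.088,0,0,-0.12,-0.5,0.004,0.12,-0.088,0,0,-0.18,-0.5,0.006,0.16,-0.088,0,0,-0.24,-0.5,0.008,0.2,-0.088,0,0,-0.3,-0.5,0.009,0.235,-0.088,0,0,-0.365,-0.5,0.009,0.26,-0.088,0,0,-0.365,-0.5,0.009,0.26,-0.088,0,0,-0.365,-0.5,0.009,0.26,-0.088,0,0,-0.365,-0.5])

```text
clock: 22.0
eef_pos: [676.5, -14.4, 110.8]
tcp_rot: [3.141, -0.0, 1.464]
contact_force: [-0.9, 0.1, -1.6]
opening: 0.565
grasp_force: 42.8
```

Call:
send_rows(targets=[0,0,0,0,0,0,-0.5,0,0,0,0,0,0,-0.5,0,0,0,0,0,0,-0.5,0,0,0,0,0,0,-0.5,0,0,0,0,0,0,-0.5])

```text
clock: 22.42
eef_pos: [675.6, -13.3, 111.2]
tcp_rot: [3.141, -0.0, 1.466]
contact_force: [0.6, -1.4, -1.3]
opening: 0.563
grasp_force: 42.8
```

```bash
python3 - <<'E'
from h import *
print(r.sense()["eef_pos"],r.sense()["opening"]); plan((*(shelf(.8,-.5)),35.7,1.465))
E
```

```text
[675.61672431 -13.30019346 111.2050676 ] 0.5633103203616155
shift [-0.0, 0.001, 0.076] wz 0.001
```

Call:
send_rows(targets=[0,0.001,0.03,0,0,0,-0.5,0,0.001,0.055,0,0,0,-0.5,0,0.001,0.068,0,0,0,-0.5,0,0.001,0.074,0,0,0,-0.5,0,0.001,0.076,0,0,0,-0.5,0,0.001,0.076,0,0,0,-0.5,0,0.001,0.076,0,0,0,-0.5])

```text
clock: 23.0
eef_pos: [677.4, -13.7, 35.8]
tcp_rot: [3.141, -0.0, 1.465]
contact_force: [-1.5, -1.0, 1.6]
opening: 0.565
grasp_force: 44.5
```

Call:
send_rows(targets=[0,0,0,0,0,0,0.3,0,0,0,0,0,0,0.5,0,0,0,0,0,0,0.7,0,0,0,0,0,0,0.7,0,0,-0.03,0,0,0,0.7,0,0,-0.065,0,0,0,1,0,0,-0.1,0,0,0,1,0,0,-0.1,0,0,0,1,0,0,-0.1,0,0,0,1,0,0,-0.1,0,0,0,1])

```text
clock: 23.83
eef_pos: [676.7, -13.8, 134.6]
tcp_rot: [-3.141, 0.0, 1.465]
contact_force: [-0.3, 0.5, -1.1]
opening: 0.999
grasp_force: 0.0
```

```bash
python3 - <<'E'
from h import *
print(r.sense()["eef_pos"]); f=report()
plan((460,202.4,128,1.60))
E
```

```text
[676.68743822 -13.82535759 134.57711063]
green table [676.4 -19.1] 1.486 | shelf [ 0.9 -1.4] 0.02
purple table [670.3 -91.6] 1.486 | shelf [  2.4 -70.6] 0.02
shift [0.192, -0.238, 0.006] wz -0.135
```

Call:
send_rows(targets=[0.192,-0.238,0.006,0,0,-0.135,1,0.192,-0.238,0.006,0,0,-0.135,1,0.192,-0.238,0.006,0,0,-0.135,1,0.192,-0.238,0.006,0,0,-0.135,1,0.192,-0.238,0.006,0,0,-0.135,1,0.192,-0.238,0.006,0,0,-0.135,1,0.192,-0.238,0.006,0,0,-0.135,1,0.192,-0.238,0.006,0,0,-0.135,1,0.192,-0.238,0.006,0,0,-0.135,1,0.192,-0.238,0.006,0,0,-0.135,1,0.192,-0.238,0.006,0,0,-0.135,1,0.192,-0.238,0.006,0,0,-0.135,1])

```text
clock: 24.88
eef_pos: [461.3, 201.4, 128.4]
tcp_rot: [-3.141, 0.0, 1.599]
contact_force: [-0.3, -0.2, -0.3]
opening: 0.999
grasp_force: 0.0
```

```bash
python3 - <<'E'
from h import *
print(r.sense()["eef_pos"],r.sense()["tcp_rot"][2]); f=report()
for n in ("top","scene"):
    for k,v in tins(cams.grab_frame(n),40,300).items(): print(n,k,v[0].round(1),round(v[1],3))
E
```

```text
[461.30191665 201.41033972 128.43810038] 1.5990652286820595
orange table [429.  307.3] 1.092 | shelf [-278.   291.9] -0.373
yellow table [459.9 202.1] 1.529 | shelf [-238.2  195.6] 0.064
top green [680.7 -14. ] 1.653
top blue [ 663.8 -161.7] 1.444
top purple [674.  -87.9] 1.653
scene yellow [460.4 201.9] 1.574
scene blue [ 654.3 -154.1] 1.484
```

Call:
send_rows(targets=[0,0,0.035,0,0,0.03,1,0,0,0.07,0,0,0.03,1,0,0,0.09,0,0,0.03,1,0,0,0.105,0,0,0.03,1,0,0,0.105,0,0,0.03,1,0,0,0.105,0,0,0.03,0,0,0,0.105,0,0,0.03,-0.3,0,0,0.105,0,0,0.03,-0.5,0,0,0.105,0,0,0.03,-0.5,0,0,0.105,0,0,0.03,-0.5,0,0,0.105,0,0,0.03,-0.5,0,0,0.105,0,0,0.03,-0.5])

```text
clock: 26.03
eef_pos: [461.4, 202.5, 25.4]
tcp_rot: [3.139, -0.001, 1.57]
contact_force: [-1.3, -1.0, 6.0]
opening: 0.56
grasp_force: 40.2
```

```bash
python3 - <<'E'
from h import *
print(r.sense()["eef_pos"],r.sense()["opening"]); plan((*(shelf(.8,73.5)),112,1.465))
E
```

```text
[461.42140218 202.51262965  25.41198604] 0.5600559754657826
shift [-0.143, 0.223, -0.087] wz 0.105
```

Call:
send_rows(targets=[0,0,-0.03,0,0,0,-0.5,0,0,-0.065,0,0,0,-0.5,0,0,-0.087,0,0,0,-0.5,-0.022,0.034,-0.087,0,0,0.03,-0.5,-0.044,0.068,-0.087,0,0,0.06,-0.5,-0.066,0.102,-0.087,0,0,0.105,-0.5,-0.088,0.136,-0.087,0,0,0.105,-0.5,-0.11,0.17,-0.087,0,0,0.105,-0.5,-0.132,0.204,-0.087,0,0,0.105,-0.5,-0.143,0.223,-0.087,0,0,0.105,-0.5,-0.143,0.223,-0.087,0,0,0.105,-0.5,-0.143,0.223,-0.087,0,0,0.105,-0.5])

```text
clock: 27.03
eef_pos: [684.0, 58.3, 111.3]
tcp_rot: [3.141, -0.0, 1.463]
contact_force: [-0.0, 0.2, -1.5]
opening: 0.562
grasp_force: 41.8
```

Call:
send_rows(targets=[0,0,0,0,0,0,-0.5,0,0,0,0,0,0,-0.5,0,0,0,0,0,0,-0.5,0,0,0,0,0,0,-0.5,0,0,0,0,0,0,-0.5])

```text
clock: 27.45
eef_pos: [683.1, 59.6, 111.2]
tcp_rot: [3.141, -0.0, 1.466]
contact_force: [0.9, 0.3, -1.2]
opening: 0.563
grasp_force: 41.8
```

```bash
python3 - <<'E'
from h import *
print(r.sense()["eef_pos"],r.sense()["opening"]); plan((*(shelf(.8,73.5)),37,1.465))
E
```

```text
[683.06483542  59.64444425 111.15242811] 0.56334070511206
shift [0.0, 0.002, 0.074] wz 0.001
```

Call:
send_rows(targets=[0,0.001,0.03,0,0,0,-0.5,0,0.001,0.055,0,0,0,-0.5,0,0.001,0.068,0,0,0,-0.5,0,0.001,0.073,0,0,0,-0.5,0,0.001,0.075,0,0,0,-0.5,0,0.001,0.075,0,0,0,-0.5,0,0.001,0.075,0,0,0,-0.5])

```text
clock: 28.03
eef_pos: [684.1, 59.1, 37.6]
tcp_rot: [-3.141, 0.0, 1.465]
contact_force: [-5.8, -0.0, 10.0]
opening: 0.564
grasp_force: 43.4
```

Call:
send_rows(targets=[0,0,0,0,0,0,0.3,0,0,0,0,0,0,0.5,0,0,0,0,0,0,0.7,0,0,0,0,0,0,0.7,0,0,-0.03,0,0,0,0.7,0,0,-0.065,0,0,0,1,0,0,-0.1,0,0,0,1,0,0,-0.1,0,0,0,1,0,0,-0.1,0,0,0,1,0,0,-0.1,0,0,0,1])

```text
clock: 28.87
eef_pos: [684.1, 58.9, 135.4]
tcp_rot: [-3.141, 0.0, 1.465]
contact_force: [-0.0, -0.8, -0.8]
opening: 1.0
grasp_force: 0.0
```

```bash
python3 - <<'E'
from h import *
print(r.sense()["eef_pos"]); f=report()
plan((428.8,307.4,128,1.11))
E
```

```text
[684.09832036  58.93219463 135.44579807]
yellow table [682.7  54.5] 1.486 | shelf [-0.6 72.5] 0.02
green table [676.5 -18.4] 1.483 | shelf [0.9 2.8] 0.018
shift [0.22, -0.28, 0.007] wz 0.355
```

Call:
send_rows(targets=[0.22,-0.28,0.007,0,0,0.355,1,0.22,-0.28,0.007,0,0,0.355,1,0.22,-0.28,0.007,0,0,0.355,1,0.22,-0.28,0.007,0,0,0.355,1,0.22,-0.28,0.007,0,0,0.355,1,0.22,-0.28,0.007,0,0,0.355,1,0.22,-0.28,0.007,0,0,0.355,1,0.22,-0.28,0.007,0,0,0.355,1,0.22,-0.28,0.007,0,0,0.355,1,0.22,-0.28,0.007,0,0,0.355,1,0.22,-0.28,0.007,0,0,0.355,1,0.22,-0.28,0.007,0,0,0.355,1])

```text
clock: 29.92
eef_pos: [429.0, 306.7, 127.9]
tcp_rot: [-3.141, 0.002, 1.111]
contact_force: [0.1, 0.3, 0.2]
opening: 1.0
grasp_force: 0.0
```

```bash
python3 - <<'E'
from h import *
print(r.sense()["eef_pos"],r.sense()["tcp_rot"][2]); f=report()
for n in ("top","scene"):
    for k,v in tins(cams.grab_frame(n),40,300).items(): print(n,k,v[0].round(1),round(v[1],3))
E
```

```text
[428.98862523 306.74862474 127.94180622] 1.1107401657087046
orange table [429.  306.8] 1.13 | shelf [-278.   296.3] -0.335
top orange [428.4 307.4] 1.122
top yellow [686.6  60.2] 1.445
top green [680.7 -14. ] 1.653
top blue [ 663.8 -161.7] 1.444
top purple [673.9 -87.8] 1.653
scene orange [427.9 307.1] 1.125
scene yellow [677.8  66.9] 1.465
scene blue [ 652.3 -148.6] 2.41
```

Call:
send_rows(targets=[0,0,0.035,0,0,0,1,0,0,0.07,0,0,0,1,0,0,0.09,0,0,0,1,0,0,0.105,0,0,0,1,0,0,0.105,0,0,0,1,0,0,0.105,0,0,0,0,0,0,0.105,0,0,0,-0.3,0,0,0.105,0,0,0,-0.5,0,0,0.105,0,0,0,-0.5,0,0,0.105,0,0,0,-0.5,0,0,0.105,0,0,0,-0.5,0,0,0.105,0,0,0,-0.5])

```text
clock: 31.07
eef_pos: [430.1, 307.8, 25.4]
tcp_rot: [3.14, -0.002, 1.11]
contact_force: [-1.1, -2.0, 5.7]
opening: 0.561
grasp_force: 40.7
```

```bash
python3 - <<'E'
from h import *
print(r.sense()["eef_pos"],r.sense()["opening"]); plan((*(shelf(.8,147.5)),112,1.465))
E
```

```text
[430.14958165 307.77983391  25.39592146] 0.561064466946559
shift [-0.04, 0.313, -0.087] wz -0.355
```

Call:
send_rows(targets=[0,0,-0.035,0,0,0,-0.5,0,0,-0.07,0,0,0,-0.5,0,0,-0.087,0,0,0,-0.5,-0.005,0.04,-0.087,0,0,-0.06,-0.5,-0.01,0.08,-0.087,0,0,-0.12,-0.5,-0.015,0.12,-0.087,0,0,-0.18,-0.5,-0.02,0.16,-0.087,0,0,-0.24,-0.5,-0.026,0.2,-0.087,0,0,-0.3,-0.5,-0.031,0.24,-0.087,0,0,-0.355,-0.5,-0.036,0.28,-0.087,0,0,-0.355,-0.5,-0.04,0.305,-0.087,0,0,-0.355,-0.5,-0.04,0.313,-0.087,0,0,-0.355,-0.5])

```text
clock: 32.07
eef_pos: [695.2, 129.2, 111.6]
tcp_rot: [3.139, 0.0, 1.463]
contact_force: [0.1, 0.3, -1.7]
opening: 0.562
grasp_force: 41.7
```

Call:
send_rows(targets=[0,0,0,0,0,0,-0.5,0,0,0,0,0,0,-0.5,0,0,0,0,0,0,-0.5,0,0,0,0,0,0,-0.5,0,0,0,0,0,0,-0.5,0,0,0,0,0,0,-0.5])

```text
clock: 32.57
eef_pos: [691.2, 133.1, 111.1]
tcp_rot: [3.142, -0.0, 1.466]
contact_force: [0.3, 0.0, -1.3]
opening: 0.557
grasp_force: 41.7
```

```bash
python3 - <<'E'
from h import *
print(r.sense()["eef_pos"],r.sense()["opening"]); plan((*(shelf(.8,147.5)),37,1.465))
E
```

```text
[691.20361526 133.13085739 111.12830247] 0.557302817492753
shift [0.0, 0.001, 0.074] wz 0.001
```

Call:
send_rows(targets=[0,0.001,0.03,0,0,0,-0.5,0,0.001,0.055,0,0,0,-0.5,0,0.001,0.068,0,0,0,-0.5,0,0.001,0.073,0,0,0,-0.5,0,0.001,0.074,0,0,0,-0.5,0,0.001,0.075,0,0,0,-0.5,0,0.001,0.075,0,0,0,-0.5])

```text
clock: 33.15
eef_pos: [692.4, 132.5, 37.1]
tcp_rot: [-3.141, -0.0, 1.465]
contact_force: [-2.8, -0.4, 3.5]
opening: 0.56
grasp_force: 46.3
```

Call:
send_rows(targets=[0,0,0,0,0,0,0.3,0,0,0,0,0,0,0.5,0,0,0,0,0,0,0.7,0,0,0,0,0,0,0.7,0,0,-0.03,0,0,0,0.7,0,0,-0.065,0,0,0,1,0,0,-0.1,0,0,0,1,0,0,-0.14,0,0,0,1])

```text
clock: 33.82
eef_pos: [691.9, 132.0, 176.3]
tcp_rot: [-3.14, 0.001, 1.465]
contact_force: [-0.2, 0.1, -0.2]
opening: 1.003
grasp_force: 0.0
```

```bash
python3 - <<'E'
from h import *
print(r.sense()["eef_pos"]); f=report()
plan((580,-20,260,np.pi-.1056))
E
```

```text
[691.91727958 132.01016456 176.2572889 ]
orange table [692.4 127.4] 1.485 | shelf [  1.4 145.4] 0.019
yellow table [682.4  51.4] 1.481 | shelf [-0.5 71.9] 0.016
shift [-0.164, -0.1, -0.074] wz -1.571
```

Call:
send_rows(targets=[0,0,-0.04,0,0,-0.12,1,-0.02,0,-0.074,0,0,-0.24,1,-0.04,-0.02,-0.074,0,0,-0.36,1,-0.06,-0.04,-0.074,0,0,-0.48,1,-0.08,-0.05,-0.074,0,0,-0.6,1,-0.1,-0.06,-0.074,0,0,-0.72,1,-0.12,-0.07,-0.074,0,0,-0.84,1,-0.14,-0.08,-0.074,0,0,-0.96,1,-0.164,-0.09,-0.074,0,0,-1.08,1,-0.164,-0.1,-0.074,0,0,-1.2,1,-0.164,-0.1,-0.074,0,0,-1.32,1,-0.164,-0.1,-0.074,0,0,-1.44,1])

```text
clock: 34.87
eef_pos: [575.6, -20.9, 250.0]
tcp_rot: [3.141, 0.0, 2.91]
contact_force: [-0.4, 0.3, 0.5]
opening: 1.0
grasp_force: 0.0
```

Call:
send_rows(targets=[0,0,0,0,0,-0.12,1,0,0,0,0,0,-0.131,1,0,0,0,0,0,-0.131,1,0,0,0,0,0,-0.131,1,0,0,0,0,0,-0.131,1,0,0,0,0,0,-0.131,1])

```text
clock: 35.37
eef_pos: [576.0, -20.3, 249.8]
tcp_rot: [-3.142, -0.0, 3.034]
contact_force: [0.6, 0.2, 0.3]
opening: 0.998
grasp_force: 0.0
```

```bash
python3 - <<'E'
from h import *
print(r.sense()["eef_pos"],r.sense()["tcp_rot"]); f=report(); np.save("w5.npy",f,allow_pickle=True)
cv2.imwrite("pics/w5.png",cv2.resize(f["color"],(800,600),interpolation=cv2.INTER_CUBIC))
E
```

```text
[576.04212922 -20.32137209 249.79164925] [-3.14155808e+00 -7.86295173e-05  3.03436184e+00]
orange table [699.6 135.6] 1.465 | shelf [  1.3 145. ] -0.0
yellow table [689.6  60.9] 1.427 | shelf [-0.7 72.2] -0.038
green table [683.4 -15.8] 1.465 | shelf [ 1.2 -2.3] -0.0
blue table [ 666.6 -166.5] 1.465 | shelf [   0.4 -148.9] -0.0
purple table [676.4 -90.9] 1.465 | shelf [  2.1 -75.2] -0.0
```

View pics/w5.png

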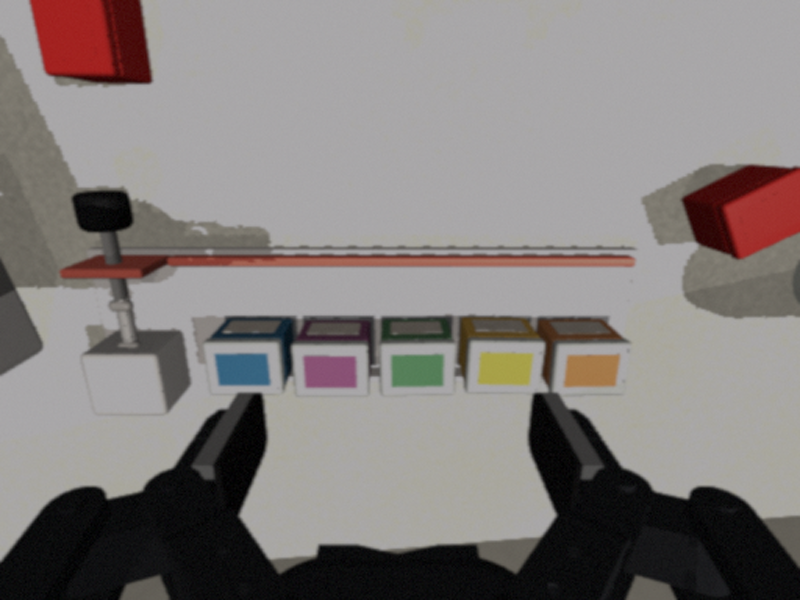

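All five tins stand squarely on their marks: blue, purple, green, yellow and orange on marks 1 to 5, each within about 3 mm. I'll push the knob home with shut fingers.

```bash
python3 - <<'E'
from h import *
f=np.load("w5.npy",allow_pickle=True).item()
c,s=np.cos(SH[2]),np.sin(SH[2]);M=np.array([[c,-s],[s,c]])
print(((back(f,(np.array([(103,212)])+.5)/1.5625-.5,45)[:,:2]-SH[:2])@M).round(1))
k=shelf(-178,-254.5);print(k); plan((*k,130,np.pi-.1056),(*k,30,np.pi-.1056))
E
```

```text
[[-127.7 -256.2]]
[ 472.26627043 -247.62042312]
shift [0.079, -0.237, 0.12] wz -0.001
shift [0.079, -0.237, 0.22] wz -0.001
```

Call:
send_rows(targets=[0.02,-0.03,0,0,0,0,0,0.04,-0.06,0.02,0,0,0,-1,0.06,-0.09,0.04,0,0,0,-1,0.079,-0.12,0.06,0,0,0,-1,0.079,-0.155,0.08,0,0,0,-1,0.079,-0.19,0.1,0,0,0,-1,0.079,-0.22,0.12,0,0,0,-1,0.079,-0.237,0.12,0,0,0,-1,0.079,-0.237,0.12,0,0,0,-1,0.079,-0.237,0.12,0,0,0,-1,0.079,-0.237,0.12,0,0,0,-1,0.079,-0.237,0.12,0,0,0,-1])

```text
clock: 36.42
eef_pos: [473.0, -246.9, 130.4]
tcp_rot: [-3.142, 0.001, 3.037]
contact_force: [-0.1, 0.5, -0.1]
opening: -0.004
grasp_force: 0.0
```

Call:
send_rows(targets=[0,0,0.035,0,0,0,-1,0,0,0.07,0,0,0,-1,0,0,0.09,0,0,0,-1,0,0,0.1,0,0,0,-1,0,0,0.1,0,0,0,-1,0,0,0.1,0,0,0,-1,-0.005,0,0.1,0,0,0,-1,-0.01,0,0.1,0,0,0,-1])

```text
clock: 37.08
eef_pos: [484.0, -249.2, 31.5]
tcp_rot: [-3.141, 0.003, 3.036]
contact_force: [1.6, -0.9, 0.0]
opening: -0.001
grasp_force: 0.0
```

Call:
send_rows(targets=[-0.004,0,0,0,0,0,-1,-0.008,0,0,0,0,0,-1,-0.012,0,0,0,0,0,-1,-0.016,0,0,0,0,0,-1,-0.02,0,0,0,0,0,-1,-0.024,0,0,0,0,0,-1,-0.028,0,0,0,0,0,-1,-0.032,0,0,0,0,0,-1,-0.036,0,0,0,0,0,-1,-0.04,0,0,0,0,0,-1,-0.044,0,0,0,0,0,-1,-0.046,0,0,0,0,0,-1])

```text
clock: 38.08
eef_pos: [528.9, -253.7, 29.8]
tcp_rot: [-3.142, 0.0, 3.036]
contact_force: [-1.1, 0.5, 1.2]
opening: 0.001
grasp_force: 0.6
```

Call:
send_rows(targets=[-0.002,0,0,0,0,0,-1,-0.004,0,0,0,0,0,-1,-0.006,0,0,0,0,0,-1,-0.008,0,0,0,0,0,-1,-0.01,0,0,0,0,0,-1,-0.012,0,0,0,0,0,-1])

```text
clock: 38.58
eef_pos: [536.2, -254.4, 29.4]
tcp_rot: [3.141, -0.008, 3.037]
contact_force: [-14.3, -2.0, 10.4]
opening: 0.001
grasp_force: 8.1
```

Call:
send_rows(targets=[-0.002,0,0,0,0,0,-1,-0.004,0,0,0,0,0,-1,-0.005,0,0,0,0,0,-1,-0.005,0,0,0,0,0,-1])

```text
clock: 38.92
eef_pos: [545.9, -255.5, 29.9]
tcp_rot: [-3.141, 0.001, 3.036]
contact_force: [0.1, -0.7, 0.1]
opening: -0.004
grasp_force: 0.0
```

```bash
python3 - <<'E'
from h import *
e=r.sense(); c,s=np.cos(SH[2]),np.sin(SH[2]);M=np.array([[c,-s],[s,c]])
print((e["eef_pos"][:2]-SH[:2])@M,e["contact_force"])
f=cams.grab_frame("scene"); g=f["color"][190:310,190:340]
g=cv2.resize(g,(750,600),interpolation=cv2.INTER_CUBIC)
for x,col in ((-42,(0,255,0)),(-32,(255,0,0))):
    for u in proj(f,np.array([(*shelf(x,y),28) for y in (-180,-60,60,180)])): cv2.circle(g,tuple(int(q) for q in (u-[190,190]+.5)*5),2,col,-1)
cv2.imwrite("pics/k4.png",g)
E
```

```text
[-103.96336981 -254.53810932] [ 0.14049799 -0.67370553  0.09490903]
```

View pics/k4.png

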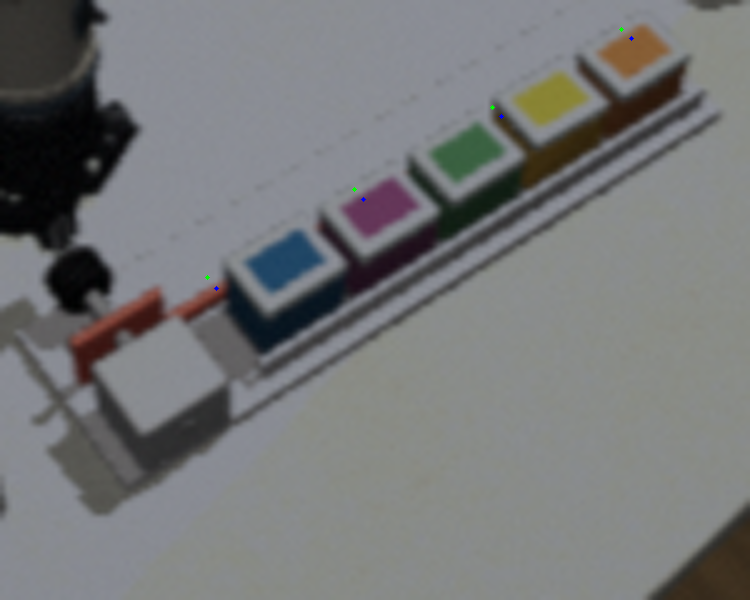

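The rail snapped in and sits at the home line. I'll press once more to confirm, then back off.

Call:
send_rows(targets=[-0.002,0,0,0,0,0,-1,-0.004,0,0,0,0,0,-1,-0.004,0,0,0,0,0,-1])

```text
clock: 39.22
eef_pos: [546.8, -255.3, 29.4]
tcp_rot: [3.141, -0.005, 3.037]
contact_force: [-8.2, -0.6, 5.7]
opening: -0.002
grasp_force: 5.0
```

Call:
send_rows(targets=[0.02,0,0,0,0,0,-1,0.04,0,0,0,0,0,-1,0.06,0,-0.03,0,0,0,-1,0.06,0,-0.07,0,0,0,-1,0.06,0,-0.11,0,0,0,-1,0.06,0.03,-0.15,0,0,0,-1,0.03,0.07,-0.19,0,0,0,-1,0,0.11,-0.22,0,0,0,-1,-0.02,0.15,-0.22,0,0,0,-1,-0.02,0.19,-0.22,0,0,0,-1,-0.02,0.23,-0.22,0,0,0,-1,-0.02,0.23,-0.22,0,0,0,-1])

```text
clock: 40.22
eef_pos: [594.3, -26.8, 250.7]
tcp_rot: [3.141, 0.002, 3.036]
contact_force: [0.9, -0.5, 0.3]
opening: -0.002
grasp_force: 0.0
```

Call:
send_rows(targets=[0,0,0,0,0,0,-1,0,0,0,0,0,0,-1,0,0,0,0,0,0,-1,0,0,0,0,0,0,-1])

```text
clock: 40.55
eef_pos: [592.9, -30.1, 249.6]
tcp_rot: [-3.141, -0.0, 3.035]
contact_force: [0.0, 0.4, -0.2]
opening: -0.002
grasp_force: 0.0
```

```bash
python3 - <<'E'
from h import *
e=r.sense(); print(e["eef_pos"],e["contact_force"])
f=report()
cv2.imwrite("pics/w6.png",cv2.resize(f["color"],(800,600),interpolation=cv2.INTER_CUBIC))
np.save("w6.npy",f,allow_pickle=True)
h=cv2.cvtColor(f["color"],cv2.COLOR_BGR2HSV); c,s=np.cos(SH[2]),np.sin(SH[2]);M=np.array([[c,-s],[s,c]])
m=cv2.inRange(h,(0,100,90),(8,255,255))
for y in (-160,-80,0,80,160):
    xs=np.arange(-100,0,.5); uv=proj(f,[(*shelf(x,y),28) for x in xs]).round().astype(int)
    ok=[x for x,(u,v) in zip(xs,uv) if 0<=u<512 and 0<=v<384 and m[v,u]]
    print(y,(ok[0],ok[-1]) if ok else None)
E
```

```text
[592.89997604 -30.13512144 249.6287774 ] [ 0.01688697  0.35006107 -0.18544704]
orange table [699.1 136.1] 1.466 | shelf [  1.4 145.1] 0.001
yellow table [688.8  61.3] 1.466 | shelf [-0.9 72.2] 0.001
green table [682.7 -14.9] 1.466 | shelf [ 1.  -1.7] 0.001
blue table [ 665.7 -166.5] 1.466 | shelf [ 1.000e-01 -1.492e+02] 0.001
purple table [676.  -90.9] 1.466 | shelf [  2.3 -75.4] 0.001
-160 (np.float64(-37.5), np.float64(-28.0))
-80 (np.float64(-37.5), np.float64(-28.0))
0 (np.float64(-38.0), np.float64(-28.0))
80 (np.float64(-38.0), np.float64(-28.0))
160 (np.float64(-38.0), np.float64(-26.5))
```

View pics/w6.png

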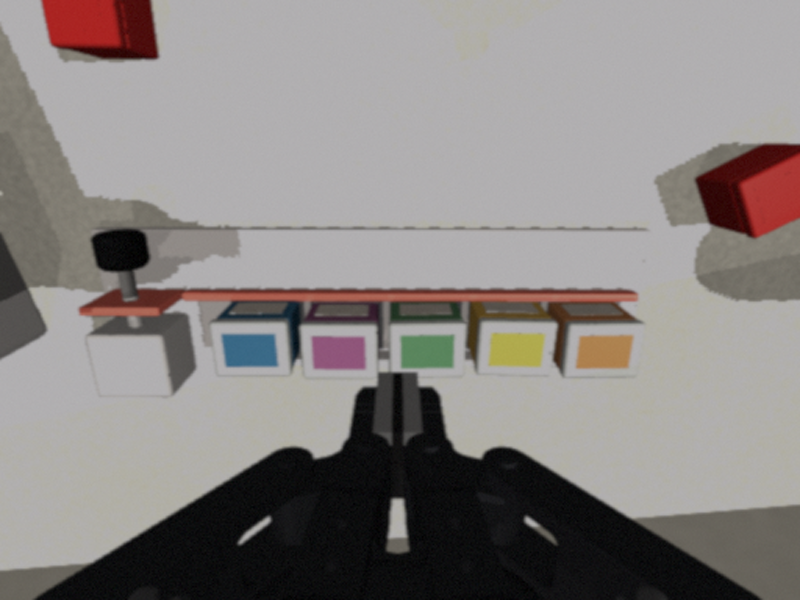

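The rail's inner face reads x=-28, which is its home position. The five tins stand square on their marks at (222–640, 350), and the arm is clear of everything. Handing in.

```bash
python3 -c "
from rig import r
print(r.sign_off())"
```

```text
the job is handed in; nothing more can be done
None
```

The job is handed in: by my last camera check all five tins stand square and within about 3 mm of marks 1–5 (blue, purple, green, yellow, orange), and the knob is fully home with the rail at its locked position; the hand-in returned no verdict.

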